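# Set a skillet of punches on the hotplate to temper

## Task

Get the punches ready for tempering: slide the lidded saucepan off the heating plate to the free marked position at the end of the hotplate, lay every punch from the two boards flat on the floor of the skillet, none on top of another, and slide the fume hood along its rod right up to the stop collar. Only when all that is done, slide the loaded skillet over to the middle of the heating plate. The pans are always slid, never lifted or tipped, and the other things on the bench stay where they are.

Things in the scene. Friction and masses are not known exactly. Their poses are not given: they have to be found in the camera images.
- hotplate: bench hotplate, fixed: a grey box 230 (its x) x 560 (its y) x 50 tall, flat aluminium top; origin at the centre of its underside on the bench, x pointing away from the robot. Its three marked positions lie in a row along its y, 180 apart, 12 nearer the robot than its middle. Along its back: a guide rod with the fume hood, and a fixed square duct, top 115 above the bench
- heat_ring: the middle position: round dark heating plate with turned grooves, 184 across, flush with the hotplate's top; origin at its centre on the top surface (50 above the bench), axes as the hotplate
- skillet_ring: the end position (left or right, it varies) on which the skillet stands at the start, not heated: a circle 156 across engraved on the hotplate's top, with a centre dot; origin at its centre on the top surface
- free_ring: the end position at the other end, empty at the start, not heated: the same engraved circle, 156 across; origin at its centre on the top surface
- saucepan: lidded copper saucepan, 116 across, 80 tall (108 with the lid's knob), about 0.75 kg, lid fast; at the start on the heating plate. Origin at the centre of its underside, z up. Straight black handle along its -x, roughly towards the robot: 18 wide, 12 thick, from 58 to 176 out from the axis, centre line 55 above the underside. Slides on the hotplate with friction about 0.6
- saucepan_handle (a point): grip point on the saucepan's handle, 115 out from the axis, 55 above the underside; axes as the saucepan
- skillet: open steel skillet, 184 across the rim, 36 high, inner floor 5 above the underside and 83 in radius, wall 3, about 0.7 kg. Origin at the centre of its underside, z up. Straight dark handle along its -x, roughly towards the robot: 18 wide, 10 thick, from 92 to 208 out from the axis, centre line 33 above the underside. Slides like the saucepan
- skillet_handle (a point): grip point on the skillet's handle, 125 out from the axis, 33 above the underside; axes as the skillet
- hood (a joint): travel of the fume hood along its rod, m: 0 parked at the hotplate's +y end, 0.15 against the stop collar, level with the heating plate; grows towards the hotplate's -y (the robot's right). Takes 3 N and some damping, stays where left. The hood is a steel box 34 x 116 (along the rod) x 85 tall with a dark slotted mouth towards the robot
- hood_knob (a point): middle of the black round knob on top of the hood, 26 across, 34 tall (from 146 to 180 above the bench); slides with the hood; axes as the hotplate
- board_a: pale plaster soldering board 210 (x) x 110 (y) x 16 thick, fixed, flat on the bench on one side of the hotplate (left or right, it varies); origin at the centre of its underside; up to three punches lie on it
- board_b: the same board on the other side of the hotplate, with up to two punches and the mould
- punch1: dark steel stamping punch, 62 long: 12 x 12 square shank 46 long and a blunt round tip 16 long tapering to 6; about 65 g; may be absent. Origin in the middle of its length, on its centre line (6 above what it lies on), x along its length towards the tip. At the start it lies flat on board_a, on the bench's left or right
- punch2: dark steel stamping punch, 62 long: 12 x 12 square shank 46 long and a blunt round tip 16 long tapering to 6; about 65 g; may be absent. Origin in the middle of its length, on its centre line (6 above what it lies on), x along its length towards the tip. At the start it lies flat on board_a, on the bench's left or right
- punch3: dark steel stamping punch, 62 long: 12 x 12 square shank 46 long and a blunt round tip 16 long tapering to 6; about 65 g; may be absent. Origin in the middle of its length, on its centre line (6 above what it lies on), x along its length towards the tip. At the start it lies flat on board_a, on the bench's left or right
- punch4: dark steel stamping punch, 62 long: 12 x 12 square shank 46 long and a blunt round tip 16 long tapering to 6; about 65 g; may be absent. Origin in the middle of its length, on its centre line (6 above what it lies on), x along its length towards the tip. At the start it lies flat on board_b, on the bench's left or right
- punch5: dark steel stamping punch, 62 long: 12 x 12 square shank 46 long and a blunt round tip 16 long tapering to 6; about 65 g; may be absent. Origin in the middle of its length, on its centre line (6 above what it lies on), x along its length towards the tip. At the start it lies flat on board_b, on the bench's left or right
- mould: small white open ceramic mould box, 50 x 70 x 30, loose, on the far end of board_b; to be left alone
- plaster_plug: white plaster cone stub, 48 across, 50 tall, loose on the bench, beyond a board; to be left alone
- oil_bottle: amber bottle, 48 across, 120 tall, loose on the bench; to be left alone
- hammer: hammer lying on the bench, loose; to be left alone
- tool_pot: round wooden pot, 72 across, 75 tall, with upright hand tools to 190 tall, loose; to be left alone
- wood_block: wooden block 70 x 110 x 50, loose on the bench; to be left alone

How it is judged:
By the outcome, as a careful person would: the job done as asked, in the order asked, and still so for the second after the job is handed in, with the robot touching nothing.
Of punch1, punch2, punch3, punch4, punch5 only 3 to 5 are there at a start; the rules pass over those that are not, and their reading is None.
At some moment in a run one of skillet, saucepan may be knocked a few centimetres aside while the robot is not near it.
Once in a run the grip may slacken for a moment while it holds something.
It also fails if it takes over 210 s, if anything falls off the work surface, if the arm or the gripper's body presses on something with over 40 N, if the wrist force passes 120 N, or if a joint passes its speed limit or range.

## Robot

A 7-joint arm with a two-finger parallel gripper is mounted at the origin on the work surface. World frame = base frame: x ahead of the robot, y to its left, z up, the work surface at z = 0. Lengths are in m, angles in rad, forces in N, time in s.
With the tool pointing down it reaches from about 0.425 to 0.825 m from the base axis. Payload 3.6 kg.
Tool frame: the origin (TCP) lies on the centre line of the jaws, within the pads' length; the fingertips stand 14 mm ahead of it and the grasp point (between the pads) lies 5 mm behind it (bot.tip_extent is the distance from the TCP to the fingertips, in m); z points along the fingers, y is the line along which they close (so a half turn about z gives the same grasp; the last joint's range is limited). The gripper opens to 85 mm and grips with 20 to 120 N. Pads are 22 mm wide; open, the fingers measure 114 mm over their backs; the gripper's body (76 mm by 85 mm) begins 54 mm behind the grasp point. The pads swing forward as they close: fully open they stand 13 mm farther back than shut.
Start: joints at [-1.26, 0.615, -0.013, 1.423, 0.008, 1.103, -0.04], TCP at [0.215, 0.613, 0.245] pointing down, gripper open.
Joint ranges: [-3.12, 3.12], [-0.3, 2.06], [-1.34, 1.32], [0.26, 2.42], [-1.36, 4.5], [0.01, 1.98], [-2.84, 2.84]. Speed limits (rad/s): [2.79, 2.79, 3.14, 3.14, 3.14, 3.14, 3.14].

## Interface

Orientations are given as a unit quaternion [x, y, z, w].
In Python, from station import bot gives the robot as it stands.
- The arm moves only by the tool jog_arm, never from a script. Its argument "deltas" is a list of rows, each a list of 6 numbers: the shift along the tool's x, y, z scaled (see below), then the turn, a rotation vector about the tool's x, y, z scaled (see below). A call has exactly 10 rows; each row is the pose to reach, as a shift and turn from the pose commanded when the call began, along the tool's axes at that moment, turning the shorter way round; what a row does not reach only later rows make up. The controller multiplies each number of a shift by 12 cm and each number of a turn by 180 degrees. A row lasts 1/12 s, in which the tool goes at most 41.7 mm and 7.16 degrees, less where a joint would pass 70% of its speed; a pose out of reach is approached as far as the arm can. A call with a number of a shift or a turn outside -1 to 1 is refused whole. A call with a gripper value outside its range is refused whole. "gripper" is the closure, from 0 (fully open) to 1 (shut), set as the call begins (left out, the last holds). The fingers move at their own pace and stop on an object; the grip force is fixed at half the most. Time passes only in rows, so rows that repeat a pose let the fingers close, or fill a call up. It gives the time, the measured TCP pose, the force, the opening and the grip force at its end, in the units of the state.
- bot.get_obs(): the state, without advancing time (a new reading comes with each control period).
- bot.get_image(name): name is "scene" or "top" or "wrist"; returns the picture (420x560x3 uint8, red, green, blue); there is no depth.
- bot.camera_model(name): a dict with "fx", "fy", "cx", "cy" (pixels), "view" (4x4, takes a point from world to camera coordinates). Camera axes: x right, y down, z forward; pixel columns grow to the right and rows downward; lengths in m; the calibration is good to about 2 mm. The wrist camera is an equidistant fisheye: a pixel r from the principal point sees the ray r / f radians off the axis. A picture is of the moment at which its call begins: read the wrist's pose just before it. camera_model takes no time and is no camera call; for the wrist camera it gives the pose at the moment of the call.
- bot.finish_job(): hands the job in; it is judged then, once.
Trained networks look in the newest picture that a camera, given by its name, has taken for a name from the list of things; names that differ only in an ending like _2 or _b are one class to them, and where a whole thing is asked for, a point or a joint stands for the part that bears it (a point fixed in the world has none). Each returns a list of dicts, best first, with "score" (0 to 1); they miss things now and then, are a little off and sometimes report something else, mostly with a low value. They report only what shows in the picture. A call takes as long as a camera call.
- bot.regions_of(query, camera): "pixels" (420x560 bool, what is visible of it).
- bot.place_of(query, camera): "point" ([x, y, z] in m, in the coordinates of the camera as it stood for that picture, good to about 4 mm: a listed point, or the origin of a listed thing).
The state is a dict: "time_s": time; "joints": joint angles; "joint_vel": joint speeds; "joint_efforts": joint torques, N m; "position": TCP position; "ee_rot": TCP orientation; "wrist_force": force on the tool from outside, world axes, zero at the start; "ft_torque": the same for the moment, N m; "opening": finger opening in m; "grasp_force": force on a finger pad.
Only numpy, scipy, OpenCV 4.12 (cv2) and the standard library are available. Lean on these libraries where they do the work, as an engineer would, in place of code of your own. Each camera call takes 0.05 s, during which the arm holds its last target. There are 200 camera calls.

## Working session

There is one attempt and no reset: what is moved stays moved. The work goes in short steps, Python scripts to look and compute and a tool call to move; the robot and the scene stay as the last step left them, time stands still between calls to the robot, and variables do not carry over. Pictures are saved under pics/ and viewed, at most 14 in all, crops included, and the job is handed in when it is done.

Besides the shell and the picture viewer there is one more tool, called after "Emit:" as name([rows], argument=value, ...), one row to a line, values as JSON. jog_arm: Moves the arm, as the interface text tells. Its arguments: {"type":"object","properties":{"deltas":{"type":"array","items":{"type":"array","items":{"type":"number","minimum":-1,"maximum":1}}},"gripper":{"type":"number"}},"required":["deltas"]}

```bash
ls; mkdir -p pics
cat > h.py <<'E'
import numpy as np, cv2
from station import bot
from scipy.spatial.transform import Rotation as R
def snap(cam,fn=None):
    im=bot.get_image(cam)
    if fn: cv2.imwrite('pics/'+fn,im[:,:,::-1])
    return im
def w(p,cam):
    V=np.array(bot.camera_model(cam)['view']); return np.linalg.inv(V)@np.r_[p,1]
def find(q,cam,n=1):
    return [(round(d['score'],2),np.round(w(d['point'],cam)[:3],4).tolist()) for d in bot.place_of(q,cam)[:n]]
def ray(cam,u,v,z):
    c=bot.camera_model(cam);V=np.linalg.inv(np.array(c['view']))
    x=np.array([(u-c['cx'])/c['fx'],(v-c['cy'])/c['fy']])
    if cam=='wrist':
        r=np.hypot(*x); d=np.r_[x/r*np.sin(r),np.cos(r)] if r>0 else np.array([0,0,1.])
    else: d=np.r_[x,1]
    d=V[:3,:3]@d; o=V[:3,3]; return o+d*(z-o[2])/d[2]
def st():
    o=bot.get_obs(); print(o['time_s'],np.round(o['position'],4),np.round(o['ee_rot'],4),np.round(o['joints'],3),'op',o['opening'],'F',np.round(o['wrist_force'],1),o['grasp_force'])
    return o
E
python3 - <<'E'
from h import *
st()
snap('top','t0.png');snap('scene','s0.png')
for cam in('top','scene'):
  for q in ['hotplate','heat_ring','skillet_ring','free_ring','saucepan','saucepan_handle','skillet','skillet_handle','hood_knob','board_a','board_b','mould']: print(cam,q,find(q,cam,1 if 'board' not in q else 2))
  print(cam,find('punch1',cam,6))
c=bot.camera_model('top');print(c); print(bot.camera_model('wrist'))
E
```

```text
pics
0.0 [0.2152 0.6126 0.2441] [ 1.681e-01  9.858e-01 -1.300e-03 -2.000e-04] [-1.26   0.616 -0.013  1.425  0.008  1.103 -0.04 ] op 0.08568518676166412 F [-0.2  0.6 -0.7] 0.0
top hotplate []
top heat_ring [(0.61, [0.5549, 0.0012, 0.0506])]
top skillet_ring [(0.71, [0.5527, 0.1764, 0.0482])]
top free_ring [(0.83, [0.554, 0.1758, 0.0454])]
top saucepan [(0.78, [0.5601, -0.0147, 0.0529])]
top saucepan_handle [(0.75, [0.4465, -0.0002, 0.1071])]
top skillet [(0.71, [0.5546, -0.1814, 0.0511])]
top skillet_handle [(0.75, [0.4339, -0.2025, 0.0835])]
top hood_knob [(0.72, [0.5564, 0.0002, 0.0526])]
top board_a [(0.91, [0.4984, 0.3951, -0.0009]), (0.75, [0.4931, -0.3944, -0.0008])]
top board_b [(0.91, [0.4984, 0.3951, -0.0009]), (0.75, [0.4931, -0.3944, -0.0008])]
top mould [(0.74, [0.5741, 0.3826, 0.0171])]
top [(0.68, [0.4987, -0.3903, 0.0224]), (0.54, [0.555, -0.3822, 0.0212]), (0.45, [0.512, 0.3906, 0.0214]), (0.42, [0.4546, 0.3815, 0.0231])]
scene hotplate [(0.8, [0.568, 0.0011, 0.004])]
scene heat_ring []
scene skillet_ring []
scene free_ring [(0.84, [0.5547, 0.181, 0.0501])]
scene sauce
[... 813 characters left out ...]
.83604470e-01, -2.70002809e-02, -1.78306568e-01,
         5.17022691e-01],
       [ 1.78852319e-01, -1.93446750e-02, -9.83685738e-01,
         1.11667083e+00],
       [ 0.00000000e+00,  0.00000000e+00,  0.00000000e+00,
         1.00000000e+00]])}
{'fx': 325.19226210127806, 'fy': 325.19226210127806, 'cx': 275.82437714171004, 'cy': 208.8718085115898, 'view': array([[ 3.31643275e-01,  9.43404822e-01,  2.83903695e-04,
        -6.50724300e-01],
       [ 9.02151828e-01, -3.17229240e-01,  2.92382777e-01,
        -3.75804538e-02],
       [ 2.75925384e-01, -9.67106573e-02, -9.56301329e-01,
         3.78773349e-01],
       [ 0.00000000e+00,  0.00000000e+00,  0.00000000e+00,
         1.00000000e+00]])}
```

View images.

View pics/t0.png

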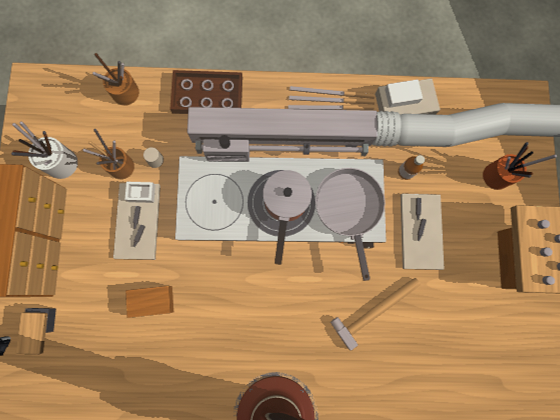

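View pics/s0.png

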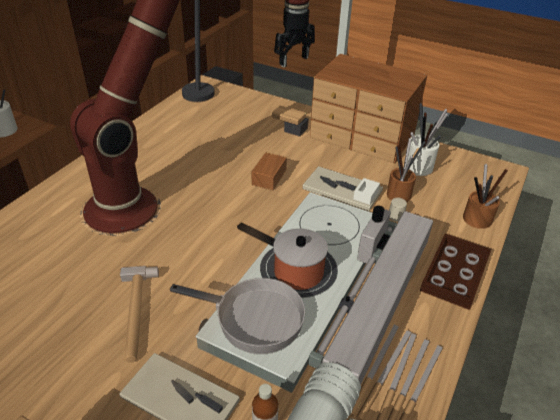

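```bash
cat >> h.py <<'E'
def punches(cam='top',z=0.022,n=8):
    im=bot.get_image(cam); out=[]
    for d in bot.regions_of('punch1',cam)[:n]:
        m=np.array(d['pixels']); v,u=np.nonzero(m)
        if len(u)<20: continue
        P=np.array([ray(cam,a,b,z)[:2] for a,b in zip(u,v)])
        (c,s,a)=cv2.minAreaRect((P*1000).astype(np.float32))
        C=np.cov(P.T); wv,e=np.linalg.eigh(C); ang=np.degrees(np.arctan2(e[1,1],e[0,1]))%180
        out.append((round(d['score'],2),np.round(np.array(c)/1000,4).tolist(),np.round(P.mean(0),4).tolist(),np.round(s,0),'axis',round(ang,1)))
    return out
def pan(q,cams=('top','scene')):
    for cam in cams:
        bot.get_image(cam); a=find(q,cam); b=find(q+'_handle',cam); yaw=None
        if a and b:
            d=np.array(a[0][1])-b[0][1]; yaw=round(np.degrees(np.arctan2(d[1],d[0])),1)
        print(q,cam,a,b,'yaw',yaw,bot.get_obs()['time_s'])
E
python3 - <<'E'
from h import *
print(bot.tip_extent)
for z in punches(): print(z)
for z in punches('scene'): print(z)
pan('saucepan');pan('skillet')
E
```

```text
0.014
(0.61, [0.5106, 0.3896], [0.5101, 0.3893], array([18., 59.]), 'axis', np.float64(175.3))
(0.6, [0.4594, 0.3797], [0.4605, 0.3793], array([15., 58.]), 'axis', np.float64(162.2))
(0.59, [0.5547, -0.3849], [0.5576, -0.385], array([14., 60.]), 'axis', np.float64(175.8))
(0.42, [0.4957, -0.3911], [0.4956, -0.3902], array([15., 58.]), 'axis', np.float64(162.4))
(0.62, [0.5542, -0.3824], [0.5567, -0.3827], array([15., 63.]), 'axis', np.float64(174.7))
(0.59, [0.6481, -0.3281], [0.6516, -0.3337], array([49., 75.]), 'axis', np.float64(119.0))
(0.57, [0.5123, 0.3901], [0.5144, 0.3898], array([25., 61.]), 'axis', np.float64(172.1))
(0.48, [0.4991, -0.389], [0.5023, -0.3901], array([17., 62.]), 'axis', np.float64(161.6))
(0.41, [0.4647, 0.379], [0.4648, 0.3783], array([21., 54.]), 'axis', np.float64(154.8))
(0.31, [0.6644, 0.2381], [0.6621, 0.2294], array([ 72., 237.]), 'axis', np.float64(98.3))
saucepan top [(0.84, [0.5571, -0.0151, 0.0547])] [(0.85, [0.4475, 0.0007, 0.1072])] yaw -8.2 1.75
saucepan scene [(0.96, [0.5621, -0.012, 0.0529])] [(0.82, [0.4484, -0.0048, 0.1056])] yaw -3.6 1.9
skillet top [(0.56, [0.5564, -0.179, 0.0506])] [(0.91, [0.4343, -0.2054, 0.0816])] yaw 12.2 2.05
skillet scene [(0.89, [0.5582, -0.187, 0.0469])] [(0.74, [0.4342, -0.2039, 0.0879])] yaw 7.8 2.2
```

Run:
```python
import cv2
im=cv2.imread('pics/t0.png'); a=im[170:280,100:180]; b=im[170:280,385:465]
import numpy as np
cv2.imwrite('pics/c0.png',cv2.resize(np.hstack([a,b]),None,fx=5,fy=5,interpolation=cv2.INTER_CUBIC))
```

```text
(no output)
```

View pics/c0.png

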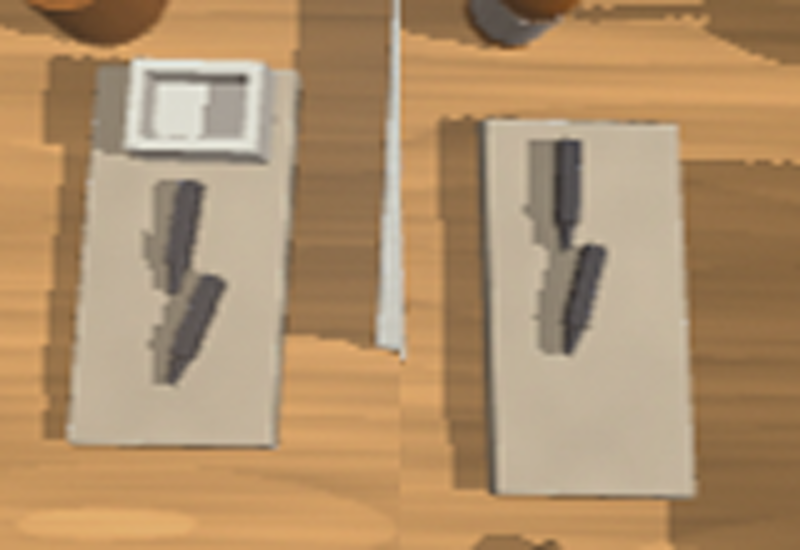

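```bash
cat >> h.py <<'E'
def yaw(o=None):
    o=o or bot.get_obs(); x=R.from_quat(o['ee_rot']).as_matrix()[:,0]; return np.degrees(np.arctan2(x[1],-x[0]))
def plan(*wps):
    """wps: (x,y,z,tool yaw deg). Prints one row per call (split to stay within +-1)."""
    o=bot.get_obs(); p=np.array(o['position']); t=yaw(o); print('at',round(o['time_s'],2),np.round(p,4),round(t,1),'op',round(o['opening'],4),'gf',round(o['grasp_force'],1))
    for wp in wps:
        q=np.array(wp[:3]); n=1
        while True:
            c,s=np.cos(np.radians(t)),np.sin(np.radians(t)); d=(q-p)/n
            l=np.array([-c*d[0]+s*d[1],s*d[0]+c*d[1],-d[2]])/0.12
            if np.abs(l).max()<=1.0: break
            n+=1
        # turn in the first call; further calls re-expressed
        for k in range(n):
            c,s=np.cos(np.radians(t)),np.sin(np.radians(t)); d=(q-p)/(n-k)
            l=np.array([-c*d[0]+s*d[1],s*d[0]+c*d[1],-d[2]])/0.12
            print('  ->',np.round(l,3).tolist(),'rz',round((wp[3]-t)/180,4)); t=wp[3]; p=p+d
E
python3 - <<'E'
from h import *
plan((0.46,0.379,0.2,18))
E
```

```text
at 2.2 [0.2154 0.6132 0.2453] 19.4 op 0.0856 gf 0.0
  -> [-0.857, -0.389, 0.126] rz -0.0075
  -> [-0.847, -0.409, 0.126] rz 0.0
  -> [-0.847, -0.409, 0.126] rz 0.0
```

Emit:
jog_arm([
  [-0.3,-0.13,0.04,0,0,-0.007],
  [-0.6,-0.26,0.08,0,0,-0.007],
  [-0.857,-0.389,0.126,0,0,-0.007],
  [-0.857,-0.389,0.126,0,0,-0.007],
  [-0.857,-0.389,0.126,0,0,-0.007],
  [-0.857,-0.389,0.126,0,0,-0.007],
  [-0.857,-0.389,0.126,0,0,-0.007],
  [-0.857,-0.389,0.126,0,0,-0.007],
  [-0.857,-0.389,0.126,0,0,-0.007],
  [-0.857,-0.389,0.126,0,0,-0.007],
], gripper=0.5)

```text
time_s: 3.03
position: [0.296, 0.5358, 0.2302]
ee_rot: [0.156, 0.988, 0.0, -0.0]
wrist_force: [-0.3, 0.5, -0.4]
opening: 0.0427
grasp_force: 0.0
```

Emit:
jog_arm([
  [-0.3,-0.13,0.04,0,0,0],
  [-0.6,-0.26,0.08,0,0,0],
  [-0.847,-0.409,0.126,0,0,0],
  [-0.847,-0.409,0.126,0,0,0],
  [-0.847,-0.409,0.126,0,0,0],
  [-0.847,-0.409,0.126,0,0,0],
  [-0.847,-0.409,0.126,0,0,0],
  [-0.847,-0.409,0.126,0,0,0],
  [-0.847,-0.409,0.126,0,0,0],
  [-0.847,-0.409,0.126,0,0,0],
])

```text
time_s: 3.87
position: [0.3775, 0.4578, 0.2151]
ee_rot: [0.156, 0.988, 0.0, -0.0]
wrist_force: [-0.6, -0.7, 0.4]
opening: 0.0426
grasp_force: 0.0
```

Emit:
jog_arm([
  [-0.3,-0.13,0.04,0,0,0],
  [-0.6,-0.26,0.08,0,0,0],
  [-0.847,-0.409,0.126,0,0,0],
  [-0.847,-0.409,0.126,0,0,0],
  [-0.847,-0.409,0.126,0,0,0],
  [-0.847,-0.409,0.126,0,0,0],
  [-0.847,-0.409,0.126,0,0,0],
  [-0.847,-0.409,0.126,0,0,0],
  [-0.847,-0.409,0.126,0,0,0],
  [-0.847,-0.409,0.126,0,0,0],
])

```text
time_s: 4.7
position: [0.459, 0.3796, 0.2001]
ee_rot: [0.156, 0.988, 0.0, -0.0]
wrist_force: [0.6, -0.3, -0.2]
opening: 0.0424
grasp_force: 0.0
```

Run:
```python
from h import *
snap('wrist','w1.png')
for z in punches('wrist'): print(z)
print(find('punch1','wrist',3))
plan((0.46,0.379,0.2,18))
```

```text
(0.96, [0.5084, 0.3918], [0.5097, 0.3915], array([13., 66.]), 'axis', np.float64(175.5))
(0.74, [0.4573, 0.3816], [0.4591, 0.3812], array([13., 63.]), 'axis', np.float64(162.4))
[(0.93, [0.4532, 0.3855, 0.0192]), (0.73, [0.5081, 0.3908, 0.0233]), (0.34, [0.5692, -0.0026, -0.0047])]
at 4.9 [0.4596 0.3789 0.2   ] 18.1 op 0.0425 gf 0.0
  -> [-0.003, 0.002, -0.0] rz -0.0004
```

View pics/w1.png

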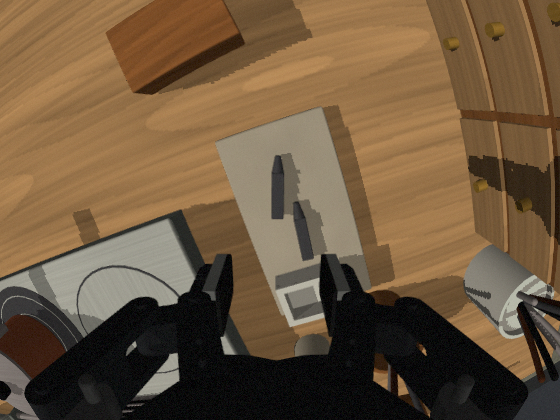

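Emit:
jog_arm([
  [0.01,0.015,0.3,0,0,0],
  [0.01,0.015,0.6,0,0,0],
  [0.01,0.015,0.9,0,0,0],
  [0.01,0.015,0.9,0,0,0],
  [0.01,0.015,0.9,0,0,0],
  [0.01,0.015,0.9,0,0,0],
  [0.01,0.015,0.9,0,0,0],
  [0.01,0.015,0.9,0,0,0],
  [0.01,0.015,0.9,0,0,0],
  [0.01,0.015,0.9,0,0,0],
])

```text
time_s: 5.73
position: [0.4596, 0.3812, 0.0933]
ee_rot: [0.157, 0.988, 0.001, 0.001]
wrist_force: [0.6, 0.3, -0.4]
opening: 0.0427
grasp_force: 0.0
```

Emit:
jog_arm([
  [0,0,0.1,0,0,0],
  [0,0,0.2,0,0,0],
  [0,0,0.3,0,0,0],
  [0,0,0.4,0,0,0],
  [0,0,0.49,0,0,0],
  [0,0,0.49,0,0,0],
  [0,0,0.49,0,0,0],
  [0,0,0.49,0,0,0],
  [0,0,0.49,0,0,0],
  [0,0,0.49,0,0,0],
])

```text
time_s: 6.57
position: [0.4596, 0.3811, 0.0338]
ee_rot: [0.157, 0.988, 0.001, 0.0]
wrist_force: [0.6, -0.0, 0.9]
opening: 0.0428
grasp_force: 0.0
```

Emit:
jog_arm([
  [0,0,0,0,0,0],
  [0,0,0,0,0,0],
  [0,0,0,0,0,0],
  [0,0,0,0,0,0],
  [0,0,0,0,0,0],
  [0,0,0,0,0,0],
  [0,0,0,0,0,0],
  [0,0,0,0,0,0],
  [0,0,0,0,0,0],
  [0,0,0,0,0,0],
], gripper=1)

```text
time_s: 7.4
position: [0.4593, 0.381, 0.0337]
ee_rot: [0.157, 0.988, 0.0, 0.0]
wrist_force: [-1.1, -0.2, 5.0]
opening: 0.0098
grasp_force: 60.1
```

Emit:
jog_arm([
  [0,0,-0.2,0,0,0],
  [0,0,-0.4,0,0,0],
  [0,0,-0.6,0,0,0],
  [0,0,-0.8,0,0,0],
  [0,0,-1,0,0,0],
  [0,0,-1,0,0,0],
  [0,0,-1,0,0,0],
  [0,0,-1,0,0,0],
  [0,0,-1,0,0,0],
  [0,0,-1,0,0,0],
])

```text
time_s: 8.23
position: [0.4583, 0.3801, 0.1515]
ee_rot: [0.157, 0.988, -0.001, -0.001]
wrist_force: [0.3, 0.2, -0.1]
opening: 0.0098
grasp_force: 59.4
```

Run:
```python
from h import *
pan('skillet')
plan((0.50,0.25,0.22,0),(0.557,-0.133,0.22,0),(0.557,-0.133,0.11,0),(0.557,-0.133,0.072,0))
```

```text
skillet top [(0.78, [0.5557, -0.1801, 0.0506])] [(0.78, [0.4334, -0.2022, 0.0846])] yaw 10.2 8.3833
skillet scene [(0.6, [0.5585, -0.1856, 0.0506])] [(0.6, [0.4364, -0.203, 0.085])] yaw 8.1 8.5333
at 8.53 [0.459  0.3807 0.1528] 18.1 op 0.0099 gf 59.4
  -> [-0.663, -0.929, -0.56] rz -0.1005
  -> [-0.119, -0.798, -0.0] rz 0.0
  -> [-0.119, -0.798, -0.0] rz 0.0
  -> [-0.119, -0.798, -0.0] rz 0.0
  -> [-0.119, -0.798, -0.0] rz 0.0
  -> [0.0, 0.0, 0.917] rz 0.0
  -> [0.0, 0.0, 0.317] rz 0.0
```

Emit:
jog_arm([
  [-0.16,-0.23,-0.14,0,0,-0.025],
  [-0.33,-0.46,-0.28,0,0,-0.05],
  [-0.5,-0.7,-0.42,0,0,-0.075],
  [-0.66,-0.93,-0.56,0,0,-0.1],
  [-0.66,-0.93,-0.56,0,0,-0.1],
  [-0.66,-0.93,-0.56,0,0,-0.1],
  [-0.66,-0.93,-0.56,0,0,-0.1],
  [-0.66,-0.93,-0.56,0,0,-0.1],
  [-0.66,-0.93,-0.56,0,0,-0.1],
  [-0.66,-0.93,-0.56,0,0,-0.1],
])

```text
time_s: 9.37
position: [0.4988, 0.2516, 0.2197]
ee_rot: [-0.001, 1.0, -0.0, -0.001]
wrist_force: [-0.6, -0.1, -0.4]
opening: 0.0098
grasp_force: 59.4
```

Emit:
jog_arm([
  [-0.04,-0.26,0,0,0,0],
  [-0.08,-0.52,0,0,0,0],
  [-0.12,-0.8,0,0,0,0],
  [-0.12,-0.8,0,0,0,0],
  [-0.12,-0.8,0,0,0,0],
  [-0.12,-0.8,0,0,0,0],
  [-0.12,-0.8,0,0,0,0],
  [-0.12,-0.8,0,0,0,0],
  [-0.12,-0.8,0,0,0,0],
  [-0.12,-0.8,0,0,0,0],
])

```text
time_s: 10.2
position: [0.5137, 0.155, 0.2203]
ee_rot: [-0.0, 1.0, 0.0, -0.0]
wrist_force: [0.3, -0.8, -1.3]
opening: 0.0096
grasp_force: 59.4
```

Emit:
jog_arm([
  [-0.04,-0.26,0,0,0,0],
  [-0.08,-0.52,0,0,0,0],
  [-0.12,-0.8,0,0,0,0],
  [-0.12,-0.8,0,0,0,0],
  [-0.12,-0.8,0,0,0,0],
  [-0.12,-0.8,0,0,0,0],
  [-0.12,-0.8,0,0,0,0],
  [-0.12,-0.8,0,0,0,0],
  [-0.12,-0.8,0,0,0,0],
  [-0.12,-0.8,0,0,0,0],
])

```text
time_s: 11.03
position: [0.5281, 0.0591, 0.2204]
ee_rot: [-0.0, 1.0, 0.0, -0.0]
wrist_force: [0.2, 0.2, 0.3]
opening: 0.0102
grasp_force: 59.4
```

Emit:
jog_arm([
  [-0.04,-0.26,0,0,0,0],
  [-0.08,-0.52,0,0,0,0],
  [-0.12,-0.8,0,0,0,0],
  [-0.12,-0.8,0,0,0,0],
  [-0.12,-0.8,0,0,0,0],
  [-0.12,-0.8,0,0,0,0],
  [-0.12,-0.8,0,0,0,0],
  [-0.12,-0.8,0,0,0,0],
  [-0.12,-0.8,0,0,0,0],
  [-0.12,-0.8,0,0,0,0],
])

```text
time_s: 11.87
position: [0.5425, -0.037, 0.2204]
ee_rot: [-0.0, 1.0, 0.0, -0.0]
wrist_force: [0.2, 0.2, -1.2]
opening: 0.0099
grasp_force: 59.4
```

Emit:
jog_arm([
  [-0.04,-0.26,0,0,0,0],
  [-0.08,-0.52,0,0,0,0],
  [-0.12,-0.8,0,0,0,0],
  [-0.12,-0.8,0,0,0,0],
  [-0.12,-0.8,0,0,0,0],
  [-0.12,-0.8,0,0,0,0],
  [-0.12,-0.8,0,0,0,0],
  [-0.12,-0.8,0,0,0,0],
  [-0.12,-0.8,0,0,0,0],
  [-0.12,-0.8,0,0,0,0],
])

```text
time_s: 12.7
position: [0.5568, -0.133, 0.2204]
ee_rot: [-0.0, 1.0, 0.0, 0.0]
wrist_force: [0.3, 0.3, -0.4]
opening: 0.01
grasp_force: 59.4
```

Run:
```python
from h import *
snap('wrist','w2.png')
pan('skillet',('wrist','scene'))
plan((0.557,-0.133,0.11,0),(0.557,-0.133,0.072,0))
```

```text
skillet wrist [(0.86, [0.5546, -0.1815, 0.0507])] [(0.79, [0.4332, -0.2029, 0.0822])] yaw 10.0 12.9
skillet scene [(0.88, [0.5621, -0.1847, 0.0483])] [(0.82, [0.4342, -0.2037, 0.0856])] yaw 8.4 13.05
at 13.05 [ 0.5567 -0.134   0.2203] 0.1 op 0.0098 gf 59.4
  -> [-0.003, 0.009, 0.919] rz -0.0005
  -> [0.0, 0.0, 0.317] rz 0.0
```

View pics/w2.png

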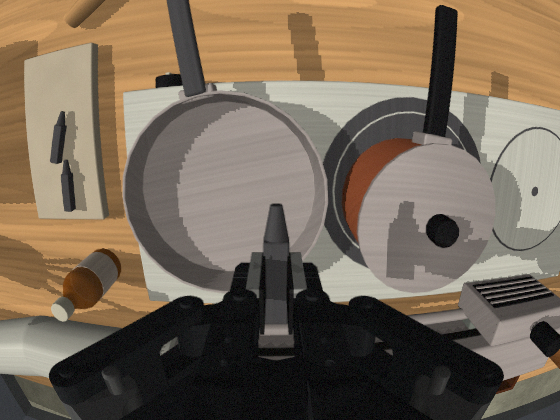

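Emit:
jog_arm([
  [0,0.01,0.3,0,0,0],
  [0,0.01,0.6,0,0,0],
  [0,0.01,0.9,0,0,0],
  [0,0.01,0.9,0,0,0],
  [0,0.01,0.9,0,0,0],
  [0,0.01,0.9,0,0,0],
  [0,0.01,0.95,0,0,0],
  [0,0.01,1,0,0,0],
  [0,0.01,1,0,0,0],
  [0,0.01,1,0,0,0],
])

```text
time_s: 13.88
position: [0.5568, -0.1329, 0.1008]
ee_rot: [0.001, 1.0, -0.0, 0.0]
wrist_force: [-0.2, 0.2, -0.8]
opening: 0.01
grasp_force: 59.4
```

Emit:
jog_arm([
  [0,0,0.05,0,0,0],
  [0,0,0.1,0,0,0],
  [0,0,0.15,0,0,0],
  [0,0,0.2,0,0,0],
  [0,0,0.225,0,0,0],
  [0,0,0.225,0,0,0],
  [0,0,0.225,0,0,0],
  [0,0,0.225,0,0,0],
  [0,0,0.225,0,0,0],
  [0,0,0.225,0,0,0],
])

```text
time_s: 14.72
position: [0.5567, -0.1328, 0.0733]
ee_rot: [0.001, 1.0, -0.0, -0.0]
wrist_force: [-0.7, 0.7, -1.6]
opening: 0.01
grasp_force: 59.5
```

Emit:
jog_arm([
  [0,0,0,0,0,0],
  [0,0,0,0,0,0],
  [0,0,0,0,0,0],
  [0,0,0,0,0,0],
  [0,0,-0.1,0,0,0],
  [0,0,-0.3,0,0,0],
  [0,0,-0.6,0,0,0],
  [0,0,-1,0,0,0],
  [0,0,-1,0,0,0],
  [0,0,-1,0,0,0],
], gripper=0.7)

```text
time_s: 15.55
position: [0.559, -0.1333, 0.1971]
ee_rot: [0.001, 1.0, -0.001, 0.004]
wrist_force: [0.1, -0.5, -0.1]
opening: 0.0255
grasp_force: 0.0
```

Run:
```python
from h import *
snap('wrist')
print(find('punch1','wrist',4))
plan((0.51,-0.3,0.2,18))
```

```text
[(0.77, [0.5501, -0.3747, 0.0142]), (0.76, [0.5436, -0.1288, 0.0562]), (0.63, [0.4943, -0.3875, 0.0142])]
at 15.65 [ 0.5561 -0.1327  0.1929] 0.1 op 0.0257 gf 0.0
  -> [0.191, -0.697, -0.03] rz 0.0995
  -> [-0.033, -0.722, -0.03] rz 0.0
```

Emit:
jog_arm([
  [0.06,-0.23,-0.03,0,0,0.03],
  [0.12,-0.46,-0.03,0,0,0.06],
  [0.19,-0.7,-0.03,0,0,0.1],
  [0.19,-0.7,-0.03,0,0,0.1],
  [0.19,-0.7,-0.03,0,0,0.1],
  [0.19,-0.7,-0.03,0,0,0.1],
  [0.19,-0.7,-0.03,0,0,0.1],
  [0.19,-0.7,-0.03,0,0,0.1],
  [0.19,-0.7,-0.03,0,0,0.1],
  [0.19,-0.7,-0.03,0,0,0.1],
], gripper=0.5)

```text
time_s: 16.48
position: [0.534, -0.2159, 0.1969]
ee_rot: [0.156, 0.988, 0.0, -0.0]
wrist_force: [-0.4, -0.6, -0.6]
opening: 0.0427
grasp_force: 0.0
```

Emit:
jog_arm([
  [-0.01,-0.24,-0.03,0,0,0],
  [-0.02,-0.48,-0.03,0,0,0],
  [-0.03,-0.72,-0.03,0,0,0],
  [-0.03,-0.72,-0.03,0,0,0],
  [-0.03,-0.72,-0.03,0,0,0],
  [-0.03,-0.72,-0.03,0,0,0],
  [-0.03,-0.72,-0.03,0,0,0],
  [-0.03,-0.72,-0.03,0,0,0],
  [-0.03,-0.72,-0.03,0,0,0],
  [-0.03,-0.72,-0.03,0,0,0],
])

```text
time_s: 17.32
position: [0.5108, -0.2991, 0.2006]
ee_rot: [0.156, 0.988, 0.0, 0.0]
wrist_force: [-0.4, 0.6, 1.3]
opening: 0.0429
grasp_force: 0.0
```

Run:
```python
from h import *
for z in punches('wrist'): print(z)
print(find('punch1','wrist',4))
plan((0.497,-0.389,0.09,18),(0.497,-0.389,0.034,18))
```

```text
(0.95, [0.5715, -0.1117], [0.5736, -0.112], array([19., 73.]), 'axis', np.float64(0.5))
(0.78, [0.5436, -0.381], [0.5434, -0.3819], array([14., 45.]), 'axis', np.float64(170.2))
(0.6, [0.4952, -0.3879], [0.4962, -0.3883], array([16., 63.]), 'axis', np.float64(163.0))
[(0.87, [0.5516, -0.131, 0.0605]), (0.81, [0.496, -0.3879, 0.0193]), (0.73, [0.5563, -0.3765, 0.0183])]
at 17.47 [ 0.5105 -0.2997  0.2006] 18.1 op 0.0427 gf 0.0
  -> [-0.124, -0.742, 0.921] rz -0.0003
  -> [0.0, 0.0, 0.467] rz 0.0
```

Emit:
jog_arm([
  [-0.04,-0.25,0.3,0,0,0],
  [-0.08,-0.5,0.6,0,0,0],
  [-0.12,-0.74,0.92,0,0,0],
  [-0.12,-0.74,0.92,0,0,0],
  [-0.12,-0.74,0.92,0,0,0],
  [-0.12,-0.74,0.92,0,0,0],
  [-0.12,-0.74,0.92,0,0,0],
  [-0.12,-0.74,0.92,0,0,0],
  [-0.12,-0.74,0.92,0,0,0],
  [-0.12,-0.74,0.92,0,0,0],
])

```text
time_s: 18.3
position: [0.4978, -0.388, 0.0917]
ee_rot: [0.156, 0.988, -0.0, 0.001]
wrist_force: [-0.3, -0.5, 0.5]
opening: 0.0427
grasp_force: 0.0
```

Emit:
jog_arm([
  [0,0,0.1,0,0,0],
  [0,0,0.2,0,0,0],
  [0,0,0.3,0,0,0],
  [0,0,0.4,0,0,0],
  [0,0,0.47,0,0,0],
  [0,0,0.47,0,0,0],
  [0,0,0.47,0,0,0],
  [0,0,0.47,0,0,0],
  [0,0,0.47,0,0,0],
  [0,0,0.47,0,0,0],
])

```text
time_s: 19.13
position: [0.4969, -0.3893, 0.0345]
ee_rot: [0.157, 0.988, -0.0, 0.001]
wrist_force: [0.3, 0.5, 0.1]
opening: 0.0433
grasp_force: 0.0
```

Emit:
jog_arm([
  [0,0,0,0,0,0],
  [0,0,0,0,0,0],
  [0,0,0,0,0,0],
  [0,0,0,0,0,0],
  [0,0,0,0,0,0],
  [0,0,0,0,0,0],
  [0,0,0,0,0,0],
  [0,0,0,0,0,0],
  [0,0,0,0,0,0],
  [0,0,0,0,0,0],
], gripper=1)

```text
time_s: 19.97
position: [0.4967, -0.3891, 0.0344]
ee_rot: [0.157, 0.988, -0.0, 0.0]
wrist_force: [-1.2, 0.8, 4.6]
opening: 0.0099
grasp_force: 60.0
```

Emit:
jog_arm([
  [0,0,-0.2,0,0,0],
  [0,0,-0.4,0,0,0],
  [0,0,-0.6,0,0,0],
  [0,0,-0.8,0,0,0],
  [0,0,-1,0,0,0],
  [0,0,-1,0,0,0],
  [0,0,-1,0,0,0],
  [0,0,-1,0,0,0],
  [0,0,-1,0,0,0],
  [0,0,-1,0,0,0],
])

```text
time_s: 20.8
position: [0.4956, -0.3883, 0.152]
ee_rot: [0.157, 0.988, 0.001, -0.002]
wrist_force: [-0.2, 0.5, -1.2]
opening: 0.0097
grasp_force: 59.3
```

Run:
```python
from h import *
pan('skillet')
plan((0.55,-0.232,0.19,0),(0.557,-0.232,0.105,0),(0.557,-0.232,0.0735,0))
```

```text
skillet top [(0.67, [0.5561, -0.1784, 0.0468])] [(0.97, [0.436, -0.2046, 0.0839])] yaw 12.3 20.95
skillet scene [(0.36, [0.6791, 0.3594, 0.0007])] [(0.84, [0.4354, -0.2033, 0.0861])] yaw 66.6 21.1
at 21.1 [ 0.4964 -0.3888  0.1534] 18.1 op 0.0099 gf 59.3
  -> [-0.009, 0.691, -0.152] rz -0.1005
  -> [-0.223, 0.654, -0.152] rz 0.0
  -> [-0.058, 0.0, 0.708] rz 0.0
  -> [0.0, 0.0, 0.262] rz 0.0
```

Emit:
jog_arm([
  [0,0.17,-0.15,0,0,-0.025],
  [0,0.35,-0.15,0,0,-0.05],
  [0,0.52,-0.15,0,0,-0.075],
  [-0.01,0.69,-0.15,0,0,-0.1],
  [-0.01,0.69,-0.15,0,0,-0.1],
  [-0.01,0.69,-0.15,0,0,-0.1],
  [-0.01,0.69,-0.15,0,0,-0.1],
  [-0.01,0.69,-0.15,0,0,-0.1],
  [-0.01,0.69,-0.15,0,0,-0.1],
  [-0.01,0.69,-0.15,0,0,-0.1],
])

```text
time_s: 21.93
position: [0.5228, -0.3117, 0.1717]
ee_rot: [0.002, 1.0, -0.0, -0.0]
wrist_force: [-0.0, 0.2, -0.8]
opening: 0.0098
grasp_force: 59.3
```

Emit:
jog_arm([
  [-0.08,0.2,-0.15,0,0,0],
  [-0.15,0.4,-0.15,0,0,0],
  [-0.22,0.65,-0.15,0,0,0],
  [-0.28,0.65,0,0,0,0],
  [-0.28,0.65,0.2,0,0,0],
  [-0.28,0.65,0.4,0,0,0],
  [-0.28,0.65,0.55,0,0,0],
  [-0.28,0.65,0.55,0,0,0],
  [-0.28,0.65,0.55,0,0,0],
  [-0.28,0.65,0.55,0,0,0],
])

```text
time_s: 22.77
position: [0.5579, -0.2333, 0.1069]
ee_rot: [0.001, 1.0, -0.0, 0.001]
wrist_force: [0.8, 0.1, -1.1]
opening: 0.0101
grasp_force: 59.3
```

Run:
```python
from h import *
plan((0.557,-0.232,0.0735,0))
```

```text
at 22.77 [ 0.5579 -0.2333  0.1069] 0.1 op 0.0101 gf 59.3
  -> [0.008, 0.011, 0.278] rz -0.0007
```

Emit:
jog_arm([
  [0,0,0.05,0,0,0],
  [0,0,0.1,0,0,0],
  [0,0,0.15,0,0,0],
  [0,0,0.2,0,0,0],
  [0,0,0.25,0,0,0],
  [0,0,0.272,0,0,0],
  [0,0,0.272,0,0,0],
  [0,0,0.272,0,0,0],
  [0,0,0.272,0,0,0],
  [0,0,0.272,0,0,0],
])

```text
time_s: 23.6
position: [0.5567, -0.2325, 0.0733]
ee_rot: [0.001, 1.0, 0.0, -0.0]
wrist_force: [-2.4, 1.8, 5.0]
opening: 0.0097
grasp_force: 59.9
```

Emit:
jog_arm([
  [0,0,0,0,0,0],
  [0,0,0,0,0,0],
  [0,0,0,0,0,0],
  [0,0,0,0,0,0],
  [0,0,-0.1,0,0,0],
  [0,0,-0.3,0,0,0],
  [0,0,-0.6,0,0,0],
  [0,0,-1,0,0,0],
  [0,0,-1,0,0,0],
  [0,0,-1,0,0,0],
], gripper=0.7)

```text
time_s: 24.43
position: [0.5595, -0.2335, 0.1979]
ee_rot: [0.001, 1.0, -0.002, 0.005]
wrist_force: [-0.2, -0.1, -0.2]
opening: 0.0256
grasp_force: 0.0
```

Emit:
jog_arm([
  [0,-0.2,0,0,0,0.014],
  [0,-0.4,0,0,0,0.028],
  [0,-0.6,0,0,0,0.028],
  [0,-0.6,0,0,0,0.028],
  [0,-0.6,0,0,0,0.028],
  [0,-0.6,0,0,0,0.028],
  [0,-0.6,0,0,0,0.028],
  [0,-0.6,0,0,0,0.028],
  [0,-0.6,0,0,0,0.028],
  [0,-0.6,0,0,0,0.028],
], gripper=0.5)

```text
time_s: 25.27
position: [0.5572, -0.3038, 0.1932]
ee_rot: [0.044, 0.999, 0.0, 0.0]
wrist_force: [0.5, -0.9, 0.0]
opening: 0.0427
grasp_force: 0.0
```

Run:
```python
from h import *
for z in punches('wrist'): print(z)
print(find('punch1','wrist',4))
plan((0.554,-0.382,0.09,5),(0.554,-0.382,0.034,5))
```

```text
(0.98, [0.5659, -0.2216], [0.5676, -0.2222], array([17., 74.]), 'axis', np.float64(0.8))
(0.76, [0.5656, -0.1082], [0.5681, -0.1079], array([73., 22.]), 'axis', np.float64(1.3))
(0.58, [0.5534, -0.382], [0.5558, -0.3823], array([16., 64.]), 'axis', np.float64(175.7))
[(0.94, [0.557, -0.2324, 0.0587]), (0.9, [0.5568, -0.3755, 0.0183])]
at 25.42 [ 0.557  -0.3044  0.1932] 5.1 op 0.043 gf 0.0
  -> [-0.032, -0.647, 0.86] rz -0.0006
  -> [0.0, 0.0, 0.467] rz 0.0
```

Emit:
jog_arm([
  [-0.01,-0.3,0,0,0,0],
  [-0.03,-0.647,0.1,0,0,0],
  [-0.03,-0.647,0.3,0,0,0],
  [-0.03,-0.647,0.6,0,0,0],
  [-0.03,-0.647,0.86,0,0,0],
  [-0.03,-0.647,0.86,0,0,0],
  [-0.03,-0.647,0.86,0,0,0],
  [-0.03,-0.647,0.86,0,0,0],
  [-0.03,-0.647,0.86,0,0,0],
  [-0.03,-0.647,0.86,0,0,0],
])

```text
time_s: 26.25
position: [0.5551, -0.3831, 0.0927]
ee_rot: [0.045, 0.999, -0.001, 0.002]
wrist_force: [0.2, -0.7, -0.7]
opening: 0.0424
grasp_force: 0.0
```

Emit:
jog_arm([
  [0,0,0.1,0,0,0],
  [0,0,0.2,0,0,0],
  [0,0,0.3,0,0,0],
  [0,0,0.4,0,0,0],
  [0,0,0.47,0,0,0],
  [0,0,0.47,0,0,0],
  [0,0,0.47,0,0,0],
  [0,0,0.47,0,0,0],
  [0,0,0.47,0,0,0],
  [0,0,0.47,0,0,0],
])

```text
time_s: 27.08
position: [0.5541, -0.3826, 0.0343]
ee_rot: [0.045, 0.999, -0.0, 0.001]
wrist_force: [0.5, -0.1, 0.2]
opening: 0.0428
grasp_force: 0.0
```

Emit:
jog_arm([
  [0,0,0,0,0,0],
  [0,0,0,0,0,0],
  [0,0,0,0,0,0],
  [0,0,0,0,0,0],
  [0,0,0,0,0,0],
  [0,0,0,0,0,0],
  [0,0,0,0,0,0],
  [0,0,0,0,0,0],
  [0,0,0,0,0,0],
  [0,0,0,0,0,0],
], gripper=1)

```text
time_s: 27.92
position: [0.5538, -0.3825, 0.0341]
ee_rot: [0.045, 0.999, -0.0, 0.0]
wrist_force: [-1.2, 1.4, 6.7]
opening: 0.0101
grasp_force: 60.2
```

Emit:
jog_arm([
  [0,0,-0.2,0,0,0],
  [0,0,-0.4,0,0,0],
  [0,0,-0.6,0,0,0],
  [0,0,-0.8,0,0,0],
  [0,0,-1,0,0,0],
  [0,0,-1,0,0,0],
  [0,0,-1,0,0,0],
  [0,0,-1,0,0,0],
  [0,0,-1,0,0,0],
  [0,0,-1,0,0,0],
])

```text
time_s: 28.75
position: [0.5527, -0.3816, 0.1515]
ee_rot: [0.045, 0.999, 0.001, -0.002]
wrist_force: [-0.4, 0.5, -1.2]
opening: 0.01
grasp_force: 59.5
```

Run:
```python
from h import *
pan('skillet')
plan((0.557,-0.199,0.17,0),(0.557,-0.199,0.105,0))
```

```text
skillet top [(0.8, [0.5584, -0.1801, 0.0487])] [(0.7, [0.4337, -0.1989, 0.0859])] yaw 8.6 28.9
skillet scene [(0.7, [0.5607, -0.1856, 0.0452])] [(0.39, [0.6802, 0.3606, 0.0036])] yaw -102.3 29.05
at 29.05 [ 0.5535 -0.3822  0.1532] 5.1 op 0.0098 gf 59.5
  -> [0.054, 0.762, -0.07] rz -0.0285
  -> [-0.015, 0.764, -0.07] rz 0.0
  -> [0.0, 0.0, 0.542] rz 0.0
```

Emit:
jog_arm([
  [0.02,0.25,-0.07,0,0,-0.014],
  [0.04,0.5,-0.07,0,0,-0.0285],
  [0.054,0.762,-0.07,0,0,-0.0285],
  [0.054,0.762,-0.07,0,0,-0.0285],
  [0.054,0.762,-0.07,0,0,-0.0285],
  [0.054,0.762,-0.07,0,0,-0.0285],
  [0.054,0.762,-0.07,0,0,-0.0285],
  [0.054,0.762,-0.07,0,0,-0.0285],
  [0.054,0.762,-0.07,0,0,-0.0285],
  [0.054,0.762,-0.07,0,0,-0.0285],
])

```text
time_s: 29.88
position: [0.555, -0.2915, 0.1618]
ee_rot: [0.001, 1.0, -0.0, -0.0]
wrist_force: [-0.8, 0.3, -0.7]
opening: 0.0101
grasp_force: 59.5
```

Emit:
jog_arm([
  [0,0.25,-0.07,0,0,0],
  [0,0.5,-0.07,0,0,0],
  [-0.015,0.764,-0.07,0,0,0],
  [-0.015,0.764,-0.07,0,0,0],
  [-0.015,0.764,0,0,0,0],
  [-0.015,0.764,0.2,0,0,0],
  [-0.015,0.764,0.4,0,0,0],
  [-0.015,0.764,0.47,0,0,0],
  [-0.015,0.764,0.47,0,0,0],
  [-0.015,0.764,0.47,0,0,0],
])

```text
time_s: 30.72
position: [0.557, -0.2001, 0.1052]
ee_rot: [0.001, 1.0, -0.0, -0.0]
wrist_force: [0.3, 0.3, 0.0]
opening: 0.0099
grasp_force: 59.5
```

Run:
```python
from h import *
plan((0.557,-0.199,0.074,0))
```

```text
at 30.72 [ 0.557  -0.2001  0.1052] 0.1 op 0.0099 gf 59.5
  -> [-0.0, 0.009, 0.26] rz -0.0005
```

Emit:
jog_arm([
  [0,0.009,0.05,0,0,0],
  [0,0.009,0.1,0,0,0],
  [0,0.009,0.15,0,0,0],
  [0,0.009,0.2,0,0,0],
  [0,0.009,0.25,0,0,0],
  [0,0.009,0.258,0,0,0],
  [0,0.009,0.258,0,0,0],
  [0,0.009,0.258,0,0,0],
  [0,0.009,0.258,0,0,0],
  [0,0.009,0.258,0,0,0],
])

```text
time_s: 31.55
position: [0.5574, -0.198, 0.0749]
ee_rot: [0.0, 1.0, -0.0, 0.0]
wrist_force: [-0.2, 0.6, -1.2]
opening: 0.01
grasp_force: 59.5
```

Emit:
jog_arm([
  [0,0,0,0,0,0],
  [0,0,0,0,0,0],
  [0,0,0,0,0,0],
  [0,0,0,0,0,0],
  [0,0,-0.1,0,0,0],
  [0,0,-0.3,0,0,0],
  [0,0,-0.6,0,0,0],
  [0,0,-1,0,0,0],
  [0,0,-1,0,0,0],
  [0,0,-1,0,0,0],
], gripper=0.73)

```text
time_s: 32.38
position: [0.5595, -0.1986, 0.1994]
ee_rot: [0.0, 1.0, -0.001, 0.005]
wrist_force: [0.1, 0.4, -0.1]
opening: 0.0232
grasp_force: 0.0
```

Run:
```python
from h import *
snap('wrist','w3.png'); print(find('punch1','wrist',5))
pan('saucepan',('top','scene','wrist'))
plan((0.45,-0.1,0.24,5),(0.452,-0.002,0.17,5),(0.452,-0.002,0.102,5))
```

```text
[(0.71, [0.5556, -0.2306, 0.0508]), (0.71, [0.5471, -0.1287, 0.055]), (0.57, [0.5548, -0.1897, 0.0535])]
saucepan top [(0.56, [0.5305, 0.0167, 0.0516])] [(0.62, [0.5089, 0.3863, 0.0221])] yaw -86.7 32.6333
saucepan scene [(0.65, [0.5341, 0.0177, 0.0507])] [(0.54, [0.2849, 0.3366, 0.0014])] yaw -52.0 32.7833
saucepan wrist [(0.85, [0.5305, 0.0149, 0.0495])] [(0.94, [0.4212, 0.0286, 0.1081])] yaw -7.1 32.9333
at 32.93 [ 0.5569 -0.1978  0.1939] 0.0 op 0.0227 gf 0.0
  -> [0.891, 0.815, -0.384] rz 0.0278
  -> [0.055, 0.815, 0.583] rz 0.0
  -> [0.0, 0.0, 0.567] rz 0.0
```

View pics/w3.png

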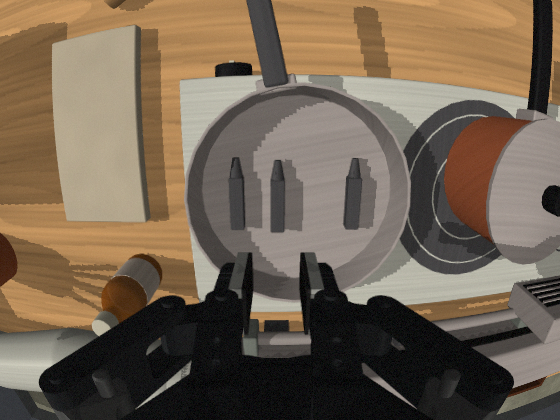

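Run:
```python
from h import *
plan((0.45,-0.1,0.24,7),(0.440,0.027,0.16,7),(0.440,0.027,0.101,7))
```

```text
at 32.93 [ 0.5569 -0.1978  0.1939] 0.0 op 0.0227 gf 0.0
  -> [0.891, 0.815, -0.384] rz 0.0389
  -> [0.106, 0.52, 0.333] rz 0.0
  -> [0.106, 0.52, 0.333] rz 0.0
  -> [0.0, 0.0, 0.492] rz 0.0
```

Emit:
jog_arm([
  [0.2,0.2,-0.38,0,0,0.02],
  [0.4,0.4,-0.38,0,0,0.039],
  [0.6,0.6,-0.38,0,0,0.039],
  [0.89,0.815,-0.38,0,0,0.039],
  [0.89,0.815,-0.38,0,0,0.039],
  [0.89,0.815,-0.38,0,0,0.039],
  [0.89,0.815,-0.38,0,0,0.039],
  [0.89,0.815,-0.38,0,0,0.039],
  [0.89,0.815,-0.38,0,0,0.039],
  [0.89,0.815,-0.38,0,0,0.039],
], gripper=0.5)

```text
time_s: 33.77
position: [0.4513, -0.1009, 0.24]
ee_rot: [0.062, 0.998, -0.0, 0.0]
wrist_force: [-1.0, 0.4, -0.0]
opening: 0.0427
grasp_force: 0.0
```

Emit:
jog_arm([
  [0.05,0.25,0.1,0,0,0],
  [0.1,0.5,0.2,0,0,0],
  [0.15,0.7,0.3,0,0,0],
  [0.2,0.9,0.4,0,0,0],
  [0.21,1,0.5,0,0,0],
  [0.21,1,0.5,0,0,0],
  [0.21,1,0.5,0,0,0],
  [0.21,1,0.5,0,0,0],
  [0.21,1,0.5,0,0,0],
  [0.21,1,0.5,0,0,0],
])

```text
time_s: 34.6
position: [0.4406, 0.0207, 0.1808]
ee_rot: [0.063, 0.998, -0.0, 0.001]
wrist_force: [-0.9, -0.2, 0.8]
opening: 0.0425
grasp_force: 0.0
```

Run:
```python
from h import *
pan('saucepan',('top','scene','wrist'))
plan((0.440,0.027,0.101,7))
```

```text
saucepan top [] [] yaw None 34.75
saucepan scene [(0.98, [0.5374, 0.0164, 0.0542])] [(0.72, [0.4201, 0.0263, 0.1033])] yaw -4.8 34.9
saucepan wrist [(0.67, [0.5314, 0.017, 0.0457])] [(0.73, [0.4177, 0.0329, 0.1049])] yaw -8.0 35.05
at 35.05 [0.44   0.0221 0.1802] 7.0 op 0.0427 gf 0.0
  -> [0.005, 0.04, 0.66] rz -0.0001
```

Lower and grip, then measure again.

Emit:
jog_arm([
  [0,0.04,0.1,0,0,0],
  [0,0.04,0.2,0,0,0],
  [0,0.04,0.3,0,0,0],
  [0,0.04,0.4,0,0,0],
  [0,0.04,0.5,0,0,0],
  [0,0.04,0.6,0,0,0],
  [0,0.04,0.66,0,0,0],
  [0,0.04,0.66,0,0,0],
  [0,0.04,0.66,0,0,0],
  [0,0.04,0.66,0,0,0],
])

```text
time_s: 35.88
position: [0.441, 0.027, 0.1014]
ee_rot: [0.061, 0.998, 0.0, 0.0]
wrist_force: [-0.2, -0.7, 0.1]
opening: 0.0428
grasp_force: 0.0
```

Emit:
jog_arm([
  [0,0,0,0,0,0],
  [0,0,0,0,0,0],
  [0,0,0,0,0,0],
  [0,0,0,0,0,0],
  [0,0,0,0,0,0],
  [0,0,0,0,0,0],
  [0,0,0,0,0,0],
  [0,0,0,0,0,0],
  [0,0,0,0,0,0],
  [0,0,0,0,0,0],
], gripper=1)

```text
time_s: 36.72
position: [0.4409, 0.0269, 0.1017]
ee_rot: [0.061, 0.998, -0.0, 0.001]
wrist_force: [-0.5, -0.5, 6.9]
opening: 0.0167
grasp_force: 59.5
```

Run:
```python
from h import *
st()
pan('saucepan',('top','scene','wrist'))
plan((0.462,0.191,0.1015,7))
```

```text
36.7167 [0.4409 0.0269 0.1017] [ 6.100e-02  9.981e-01 -0.000e+00  6.000e-04] [-0.062  0.534 -0.069  2.159  0.082  0.449  1.253] op 0.016678702203456363 F [-0.5 -0.5  6.9] 59.52003300189972
saucepan top [(0.82, [0.5315, 0.0147, 0.0479])] [(0.37, [0.677, 0.3561, -0.0003])] yaw -113.1 36.8667
saucepan scene [(0.88, [0.5359, 0.0177, 0.0539])] [(0.93, [0.424, 0.0265, 0.1037])] yaw -4.5 37.0167
saucepan wrist [(0.78, [0.5317, 0.0151, 0.0489])] [(0.59, [0.4152, 0.0307, 0.1043])] yaw -7.6 37.1667
at 37.17 [0.4409 0.0269 0.1017] 7.0 op 0.017 gf 59.5
  -> [-0.004, 0.689, 0.001] rz -0.0
  -> [-0.004, 0.689, 0.001] rz 0.0
```

Emit:
jog_arm([
  [0,0.03,0,0,0,0],
  [0,0.08,0,0,0,0],
  [0,0.16,0,0,0,0],
  [0,0.25,0,0,0,0],
  [0,0.34,0,0,0,0],
  [-0.01,0.43,0,0,0,0],
  [-0.01,0.52,0,0,0,0],
  [-0.01,0.6,0,0,0,0],
  [-0.01,0.66,0,0,0,0],
  [-0.01,0.69,0,0,0,0],
])

```text
time_s: 38.0
position: [0.4522, 0.1043, 0.1015]
ee_rot: [0.065, 0.998, -0.003, -0.0]
wrist_force: [0.0, -11.2, 7.6]
opening: 0.0167
grasp_force: 60.0
```

Emit:
jog_arm([
  [0,0.03,0,0,0,0],
  [0,0.08,0,0,0,0],
  [0,0.16,0,0,0,0],
  [0,0.25,0,0,0,0],
  [0,0.34,0,0,0,0],
  [-0.01,0.43,0,0,0,0],
  [-0.01,0.52,0,0,0,0],
  [-0.01,0.6,0,0,0,0],
  [-0.01,0.66,0,0,0,0],
  [-0.01,0.69,0,0,0,0],
])

```text
time_s: 38.83
position: [0.4637, 0.1853, 0.1015]
ee_rot: [0.066, 0.998, -0.004, -0.0]
wrist_force: [-0.1, -11.6, 8.9]
opening: 0.017
grasp_force: 60.2
```

Run:
```python
from h import *
st()
pan('saucepan',('top','scene','wrist'))
for c in('top','scene'): print(find('heat_ring',c),find('free_ring',c))
```

```text
38.8333 [0.4637 0.1853 0.1015] [ 6.550e-02  9.978e-01 -3.800e-03 -4.000e-04] [-0.41   0.593 -0.026  2.004  0.04   0.549  0.974] op 0.01703742495354692 F [ -0.1 -11.6   8.9] 60.20312190055847
saucepan top [(0.76, [0.555, 0.1699, 0.0531])] [] yaw None 38.9833
saucepan scene [(0.66, [0.5598, 0.1741, 0.0502])] [(0.62, [0.4441, 0.1874, 0.1049])] yaw -6.6 39.1333
saucepan wrist [(0.57, [0.5553, 0.1705, 0.0508])] [(0.7, [0.4388, 0.1891, 0.1048])] yaw -9.1 39.2833
[(0.64, [0.5524, 0.0015, 0.0494])] []
[(0.82, [0.558, 0.0006, 0.047])] [(0.59, [0.4438, 0.1844, 0.101])]
```

Emit:
jog_arm([
  [0.01,0.02,0,0,0,0],
  [0.01,0.04,0,0,0,0],
  [0.01,0.06,0,0,0,0],
  [0.01,0.08,0,0,0,0],
  [0.01,0.085,0,0,0,0],
  [0.01,0.085,0,0,0,0],
  [0.01,0.085,0,0,0,0],
  [0.01,0.085,0,0,0,0],
  [0.01,0.085,0,0,0,0],
  [0.01,0.085,0,0,0,0],
])

```text
time_s: 40.32
position: [0.4639, 0.1942, 0.1015]
ee_rot: [0.066, 0.998, -0.004, -0.0]
wrist_force: [0.3, -11.3, 7.5]
opening: 0.0169
grasp_force: 60.1
```

Run:
```python
from h import *
st()
pan('saucepan',('top','scene','wrist'))
snap('top','t1.png')
import cv2
im=cv2.imread('pics/t1.png')[150:270,165:395]; cv2.imwrite('pics/t1c.png',cv2.resize(im,None,fx=3,fy=3,interpolation=cv2.INTER_CUBIC))
```

```text
40.3167 [0.4639 0.1942 0.1015] [ 6.630e-02  9.978e-01 -4.200e-03 -4.000e-04] [-0.429  0.597 -0.023  1.994  0.038  0.556  0.959] op 0.016877493757613875 F [  0.3 -11.3   7.5] 60.145763754844666
saucepan top [(0.64, [0.5576, 0.1805, 0.0522])] [] yaw None 40.4667
saucepan scene [(0.58, [0.5567, 0.1789, 0.0523])] [(0.79, [0.443, 0.1954, 0.1024])] yaw -8.3 40.6167
saucepan wrist [(0.93, [0.5561, 0.1795, 0.0506])] [(0.91, [0.4411, 0.2001, 0.104])] yaw -10.2 40.7667
```

View pics/t1c.png

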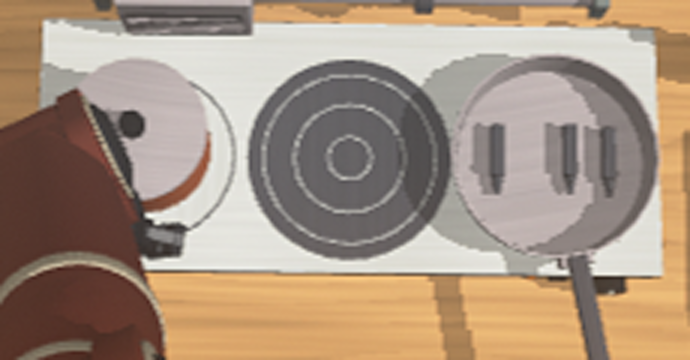

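Emit:
jog_arm([
  [0,-0.01,0,0,0,0],
  [0,-0.02,0,0,0,0],
  [0,-0.03,0,0,0,0],
  [0,-0.04,0,0,0,0],
  [0,-0.04,0,0,0,0],
  [0,-0.04,0,0,0,0],
  [0,-0.04,0,0,0,0],
  [0,-0.04,0,0,0,0],
  [0,-0.04,0,0,0,0],
  [0,-0.04,0,0,0,0],
])

```text
time_s: 41.65
position: [0.4644, 0.1934, 0.1016]
ee_rot: [0.064, 0.998, -0.001, 0.001]
wrist_force: [1.5, -6.2, 5.3]
opening: 0.0167
grasp_force: 59.6
```

Emit:
jog_arm([
  [0,0,0,0,0,0],
  [0,0,0,0,0,0],
  [0,0,0,0,0,0],
  [0,0,0,0,0,0],
  [0,0,0,0,0,0],
  [0,0,-0.2,0,0,0],
  [0,0,-0.5,0,0,0],
  [0,0,-0.8,0,0,0],
  [0,0,-1,0,0,0],
  [0,0,-1,0,0,0],
], gripper=0.5)

```text
time_s: 42.48
position: [0.4655, 0.1983, 0.2261]
ee_rot: [0.061, 0.998, 0.003, 0.005]
wrist_force: [1.2, 0.0, 0.2]
opening: 0.0425
grasp_force: 0.0
```

Run:
```python
from h import *
pan('saucepan',('top','scene','wrist'))
print('heat',ray('top',281.3,202.7,0.05))
for z in punches('top'): print(z)
plan((0.51,0.3,0.2,5),(0.5095,0.391,0.09,5),(0.5095,0.391,0.0345,5))
```

```text
saucepan top [(0.8, [0.5559, 0.1799, 0.052])] [] yaw None 42.6333
saucepan scene [(0.89, [0.5579, 0.1809, 0.0532])] [(0.75, [0.4458, 0.1938, 0.104])] yaw -6.6 42.7833
saucepan wrist [(0.7, [0.5581, 0.1806, 0.0497])] [(0.7, [0.4392, 0.1981, 0.1054])] yaw -8.4 42.9333
heat [ 0.55404183 -0.00284941  0.05      ]
(0.45, [0.5694, -0.2081], [0.5707, -0.2088], array([17., 54.]), 'axis', np.float64(0.0))
(0.43, [0.5661, -0.1414], [0.5701, -0.1415], array([57., 11.]), 'axis', np.float64(0.2))
at 43.03 [0.4624 0.1964 0.2203] 7.0 op 0.0431 gf 0.0
  -> [-0.288, 0.905, 0.169] rz -0.0112
  -> [0.07, 0.755, 0.917] rz 0.0
  -> [0.0, 0.0, 0.462] rz 0.0
```

Emit:
jog_arm([
  [-0.07,0.25,0,0,0,-0.011],
  [-0.15,0.5,0,0,0,-0.011],
  [-0.22,0.75,0.1,0,0,-0.011],
  [-0.29,0.9,0.17,0,0,-0.011],
  [-0.29,0.9,0.17,0,0,-0.011],
  [-0.29,0.9,0.17,0,0,-0.011],
  [-0.29,0.9,0.17,0,0,-0.011],
  [-0.29,0.9,0.17,0,0,-0.011],
  [-0.29,0.9,0.17,0,0,-0.011],
  [-0.29,0.9,0.17,0,0,-0.011],
])

```text
time_s: 43.87
position: [0.5106, 0.2985, 0.2012]
ee_rot: [0.045, 0.999, 0.0, 0.0]
wrist_force: [-0.2, 0.4, 0.9]
opening: 0.0426
grasp_force: 0.0
```

Run:
```python
from h import *
for z in punches('wrist'): print(z)
print(find('punch1','wrist',3),find('mould','wrist'))
plan((0.5095,0.391,0.09,5),(0.5095,0.391,0.0345,5))
```

```text
(0.66, [0.3296, 0.307], [0.3279, 0.303], array([38.,  9.]), 'axis', np.float64(89.5))
(0.56, [0.5076, 0.3926], [0.5104, 0.3923], array([15., 62.]), 'axis', np.float64(175.2))
[(0.92, [0.5054, 0.3936, 0.0221])] [(0.84, [0.5748, 0.3892, 0.0125])]
at 44.07 [0.5104 0.2992 0.2008] 5.1 op 0.0426 gf 0.0
  -> [0.075, 0.762, 0.924] rz -0.0004
  -> [0.0, 0.0, 0.462] rz 0.0
```

Emit:
jog_arm([
  [0.02,0.25,0,0,0,0],
  [0.05,0.5,0,0,0,0],
  [0.08,0.77,0.2,0,0,0],
  [0.08,0.77,0.4,0,0,0],
  [0.08,0.77,0.7,0,0,0],
  [0.08,0.77,0.92,0,0,0],
  [0.08,0.77,0.92,0,0,0],
  [0.08,0.77,0.92,0,0,0],
  [0.08,0.77,0.92,0,0,0],
  [0.08,0.77,0.92,0,0,0],
])

```text
time_s: 44.9
position: [0.5105, 0.3933, 0.0928]
ee_rot: [0.044, 0.999, 0.002, 0.002]
wrist_force: [0.3, -0.4, -0.7]
opening: 0.0428
grasp_force: 0.0
```

Emit:
jog_arm([
  [0,0,0.1,0,0,0],
  [0,0,0.2,0,0,0],
  [0,0,0.3,0,0,0],
  [0,0,0.4,0,0,0],
  [0,0,0.46,0,0,0],
  [0,0,0.46,0,0,0],
  [0,0,0.46,0,0,0],
  [0,0,0.46,0,0,0],
  [0,0,0.46,0,0,0],
  [0,0,0.46,0,0,0],
])

```text
time_s: 45.73
position: [0.5094, 0.3926, 0.0356]
ee_rot: [0.044, 0.999, 0.0, 0.001]
wrist_force: [-0.8, -0.1, 0.3]
opening: 0.0424
grasp_force: 0.0
```

Emit:
jog_arm([
  [0,0,0,0,0,0],
  [0,0,0,0,0,0],
  [0,0,0,0,0,0],
  [0,0,0,0,0,0],
  [0,0,0,0,0,0],
  [0,0,0,0,0,0],
  [0,0,0,0,0,0],
  [0,0,0,0,0,0],
  [0,0,0,0,0,0],
  [0,0,0,0,0,0],
], gripper=1)

```text
time_s: 46.57
position: [0.5091, 0.3924, 0.0354]
ee_rot: [0.044, 0.999, 0.0, 0.0]
wrist_force: [0.1, 0.0, 5.0]
opening: 0.0096
grasp_force: 59.9
```

Emit:
jog_arm([
  [0,0,-0.2,0,0,0],
  [0,0,-0.4,0,0,0],
  [0,0,-0.6,0,0,0],
  [0,0,-0.8,0,0,0],
  [0,0,-1,0,0,0],
  [0,0,-1,0,0,0],
  [0,0,-1,0,0,0],
  [0,0,-1,0,0,0],
  [0,0,-1,0,0,0],
  [0,0,-1,0,0,0],
])

```text
time_s: 47.4
position: [0.5081, 0.3916, 0.153]
ee_rot: [0.044, 0.999, -0.001, -0.001]
wrist_force: [0.4, 0.2, -0.5]
opening: 0.0098
grasp_force: 59.2
```

Run:
```python
from h import *
pan('skillet')
plan((0.51,0.3,0.235,0),(0.555,-0.166,0.235,0))
```

```text
skillet top [(0.56, [0.5566, -0.182, 0.0492])] [(0.73, [0.4331, -0.2047, 0.0847])] yaw 10.4 47.55
skillet scene [(0.96, [0.5595, -0.1816, 0.0486])] [(0.84, [0.4383, -0.2043, 0.086])] yaw 10.6 47.7
at 47.7 [0.5089 0.3922 0.1546] 5.0 op 0.01 gf 59.2
  -> [-0.077, -0.765, -0.67] rz -0.028
  -> [-0.094, -0.971, -0.0] rz 0.0
  -> [-0.094, -0.971, -0.0] rz 0.0
  -> [-0.094, -0.971, -0.0] rz 0.0
  -> [-0.094, -0.971, -0.0] rz 0.0
```

Emit:
jog_arm([
  [0,0,-0.3,0,0,0],
  [-0.02,-0.2,-0.67,0,0,-0.014],
  [-0.05,-0.5,-0.67,0,0,-0.028],
  [-0.08,-0.765,-0.67,0,0,-0.028],
  [-0.08,-0.765,-0.67,0,0,-0.028],
  [-0.08,-0.765,-0.67,0,0,-0.028],
  [-0.08,-0.765,-0.67,0,0,-0.028],
  [-0.08,-0.765,-0.67,0,0,-0.028],
  [-0.08,-0.765,-0.67,0,0,-0.028],
  [-0.08,-0.765,-0.67,0,0,-0.028],
])

```text
time_s: 48.53
position: [0.5099, 0.3014, 0.2349]
ee_rot: [-0.001, 1.0, 0.0, -0.0]
wrist_force: [0.5, -0.4, -1.4]
opening: 0.01
grasp_force: 59.2
```

Emit:
jog_arm([
  [-0.02,-0.24,0,0,0,0],
  [-0.05,-0.48,0,0,0,0],
  [-0.07,-0.72,0,0,0,0],
  [-0.094,-0.97,0,0,0,0],
  [-0.094,-0.97,0,0,0,0],
  [-0.094,-0.97,0,0,0,0],
  [-0.094,-0.97,0,0,0,0],
  [-0.094,-0.97,0,0,0,0],
  [-0.094,-0.97,0,0,0,0],
  [-0.094,-0.97,0,0,0,0],
])

```text
time_s: 49.37
position: [0.5214, 0.1851, 0.2352]
ee_rot: [-0.001, 1.0, 0.0, -0.0]
wrist_force: [0.2, 0.5, -1.0]
opening: 0.0099
grasp_force: 59.2
```

Emit:
jog_arm([
  [-0.02,-0.24,0,0,0,0],
  [-0.05,-0.48,0,0,0,0],
  [-0.07,-0.72,0,0,0,0],
  [-0.094,-0.97,0,0,0,0],
  [-0.094,-0.97,0,0,0,0],
  [-0.094,-0.97,0,0,0,0],
  [-0.094,-0.97,0,0,0,0],
  [-0.094,-0.97,0,0,0,0],
  [-0.094,-0.97,0,0,0,0],
  [-0.094,-0.97,0,0,0,0],
])

```text
time_s: 50.2
position: [0.5329, 0.0687, 0.2353]
ee_rot: [-0.001, 1.0, 0.0, -0.0]
wrist_force: [0.2, -0.4, -0.9]
opening: 0.0098
grasp_force: 59.2
```

Emit:
jog_arm([
  [-0.02,-0.24,0,0,0,0],
  [-0.05,-0.48,0,0,0,0],
  [-0.07,-0.72,0,0,0,0],
  [-0.094,-0.97,0,0,0,0],
  [-0.094,-0.97,0,0,0,0],
  [-0.094,-0.97,0,0,0,0],
  [-0.094,-0.97,0,0,0,0],
  [-0.094,-0.97,0,0,0,0],
  [-0.094,-0.97,0,0,0,0],
  [-0.094,-0.97,0,0,0,0],
])

```text
time_s: 51.03
position: [0.5443, -0.0476, 0.2354]
ee_rot: [-0.001, 1.0, 0.0, -0.0]
wrist_force: [-0.1, -1.1, -0.4]
opening: 0.0095
grasp_force: 59.2
```

Emit:
jog_arm([
  [-0.02,-0.24,0,0,0,0],
  [-0.05,-0.48,0,0,0,0],
  [-0.07,-0.72,0,0,0,0],
  [-0.094,-0.97,0,0,0,0],
  [-0.094,-0.97,0,0,0,0],
  [-0.094,-0.97,0,0,0,0],
  [-0.094,-0.97,0,0,0,0],
  [-0.094,-0.97,0,0,0,0],
  [-0.094,-0.97,0,0,0,0],
  [-0.094,-0.97,0,0,0,0],
])

```text
time_s: 51.87
position: [0.5558, -0.1641, 0.2354]
ee_rot: [-0.001, 1.0, 0.0, 0.0]
wrist_force: [0.1, -0.4, -0.7]
opening: 0.0097
grasp_force: 59.2
```

Run:
```python
from h import *
pan('skillet',('wrist','scene'))
print(find('punch1','wrist',5))
snap('wrist','w4.png')
plan((0.555,-0.166,0.12,0),(0.555,-0.166,0.0755,0))
```

```text
skillet wrist [(0.79, [0.5539, -0.1845, 0.0491])] [(0.7, [0.4301, -0.2018, 0.0793])] yaw 8.0 52.0167
skillet scene [(0.75, [0.5599, -0.1831, 0.0484])] [(0.88, [0.4353, -0.2034, 0.088])] yaw 9.3 52.1667
[(0.89, [0.5548, -0.1635, 0.2244]), (0.83, [0.5567, -0.2326, 0.0578]), (0.75, [0.5595, -0.1931, 0.0616]), (0.68, [0.5488, -0.1324, 0.061]), (0.56, [0.5549, 0.1797, 0.0483])]
at 52.27 [ 0.5556 -0.1656  0.2354] 0.0 op 0.0098 gf 59.2
  -> [0.005, -0.003, 0.961] rz -0.0
  -> [0.0, 0.0, 0.371] rz 0.0
```

View pics/w4.png

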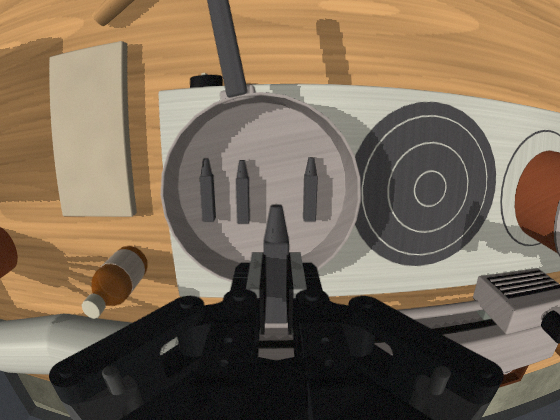

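Emit:
jog_arm([
  [0,0,0.3,0,0,0],
  [0,0,0.6,0,0,0],
  [0,0,0.8,0,0,0],
  [0,0,0.9,0,0,0],
  [0,0,0.96,0,0,0],
  [0,0,0.96,0,0,0],
  [0,0,0.96,0,0,0],
  [0,0,0.96,0,0,0],
  [0,0,0.96,0,0,0],
  [0,0,0.96,0,0,0],
])

```text
time_s: 53.1
position: [0.5563, -0.1658, 0.1213]
ee_rot: [0.0, 1.0, -0.0, 0.001]
wrist_force: [0.3, 0.3, -0.3]
opening: 0.0097
grasp_force: 59.2
```

Emit:
jog_arm([
  [0,0,0.06,0,0,0],
  [0,0,0.12,0,0,0],
  [0,0,0.18,0,0,0],
  [0,0,0.24,0,0,0],
  [0,0,0.3,0,0,0],
  [0,0,0.35,0,0,0],
  [0,0,0.372,0,0,0],
  [0,0,0.372,0,0,0],
  [0,0,0.372,0,0,0],
  [0,0,0.372,0,0,0],
])

```text
time_s: 53.93
position: [0.5558, -0.1657, 0.0756]
ee_rot: [0.0, 1.0, -0.0, 0.0]
wrist_force: [0.2, -0.2, -0.1]
opening: 0.0098
grasp_force: 59.2
```

Emit:
jog_arm([
  [0,0,0,0,0,0],
  [0,0,0,0,0,0],
  [0,0,0,0,0,0],
  [0,0,0,0,0,0],
  [0,0,-0.1,0,0,0],
  [0,0,-0.3,0,0,0],
  [0,0,-0.6,0,0,0],
  [0,0,-1,0,0,0],
  [0,0,-1,0,0,0],
  [0,0,-1,0,0,0],
], gripper=0.76)

```text
time_s: 54.77
position: [0.5578, -0.1662, 0.1994]
ee_rot: [0.0, 1.0, -0.001, 0.004]
wrist_force: [0.1, -0.3, 0.6]
opening: 0.0201
grasp_force: 0.0
```

Run:
```python
from h import *
snap('wrist','w5.png')
print(find('punch1','wrist',5))
for c in('top','scene','wrist'): 
  bot.get_image(c); print(c,find('hood_knob',c,3))
plan((0.6,-0.02,0.25,0),(0.678,0.14,0.24,0),(0.678,0.149,0.165,0))
```

```text
[(0.92, [0.5545, -0.1892, 0.0534]), (0.8, [0.5504, -0.1635, 0.0575]), (0.76, [0.5526, -0.2327, 0.0545]), (0.7, [0.548, -0.1303, 0.0587])]
top [(0.68, [0.5564, -0.0042, 0.0502]), (0.56, [0.6791, 0.1424, 0.1622])]
scene [(0.83, [0.676, 0.1509, 0.1634]), (0.62, [0.6789, 0.359, 0.0022]), (0.5, [0.5515, -0.1304, 0.0581])]
wrist []
at 55.17 [ 0.555  -0.1654  0.1941] -0.0 op 0.0204 gf 0.0
  -> [-0.188, 0.606, -0.233] rz 0.0
  -> [-0.188, 0.606, -0.233] rz 0.0
  -> [-0.325, 0.667, 0.042] rz 0.0
  -> [-0.325, 0.667, 0.042] rz 0.0
  -> [0.0, 0.075, 0.625] rz 0.0
```

View pics/w5.png

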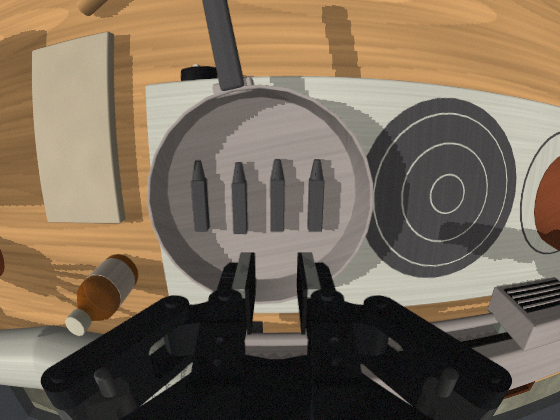

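Emit:
jog_arm([
  [0,0,-0.2,0,0,0],
  [-0.08,0.3,-0.4,0,0,0],
  [-0.16,0.6,-0.45,0,0,0],
  [-0.24,0.9,-0.45,0,0,0],
  [-0.26,1,-0.45,0,0,0],
  [-0.26,1,-0.45,0,0,0],
  [-0.26,1,-0.45,0,0,0],
  [-0.26,1,-0.45,0,0,0],
  [-0.26,1,-0.45,0,0,0],
  [-0.26,1,-0.45,0,0,0],
], gripper=0.3)

```text
time_s: 56.0
position: [0.5864, -0.0478, 0.2493]
ee_rot: [0.002, 1.0, -0.001, -0.0]
wrist_force: [0.5, 0.2, -0.3]
opening: 0.0596
grasp_force: 0.0
```

Emit:
jog_arm([
  [-0.08,0.25,0,0,0,0],
  [-0.16,0.5,0,0,0,0],
  [-0.25,0.75,0,0,0,0],
  [-0.33,0.95,0,0,0,0],
  [-0.38,0.95,0,0,0,0],
  [-0.38,0.95,0,0,0,0],
  [-0.38,0.95,0,0,0,0],
  [-0.38,0.95,0,0,0,0],
  [-0.38,0.95,0,0,0,0],
  [-0.38,0.95,0,0,0,0],
])

```text
time_s: 56.83
position: [0.6321, 0.0667, 0.2497]
ee_rot: [0.001, 1.0, -0.0, -0.0]
wrist_force: [-0.2, -0.1, -0.1]
opening: 0.0599
grasp_force: 0.0
```

Run:
```python
from h import *
for c in('wrist','scene'): 
  bot.get_image(c); print(c,find('hood_knob',c,2))
plan((0.678,0.148,0.24,0),(0.678,0.148,0.167,0))
```

```text
wrist [(0.85, [0.6822, 0.1491, 0.162])]
scene [(0.75, [0.5522, -0.1966, 0.0599]), (0.73, [0.6811, 0.1488, 0.1651])]
at 57.03 [0.6323 0.068  0.2496] 0.0 op 0.0594 gf 0.0
  -> [-0.381, 0.667, 0.08] rz -0.0002
  -> [0.0, 0.0, 0.608] rz 0.0
```

Emit:
jog_arm([
  [-0.15,0.25,0,0,0,0],
  [-0.3,0.5,0,0,0,0],
  [-0.4,0.675,0,0,0,0],
  [-0.4,0.675,0,0,0,0],
  [-0.4,0.675,0.15,0,0,0],
  [-0.4,0.675,0.3,0,0,0],
  [-0.4,0.675,0.45,0,0,0],
  [-0.4,0.675,0.6,0,0,0],
  [-0.4,0.675,0.68,0,0,0],
  [-0.4,0.675,0.68,0,0,0],
])

```text
time_s: 57.87
position: [0.6786, 0.1486, 0.165]
ee_rot: [0.0, 1.0, -0.001, -0.003]
wrist_force: [-0.5, -0.6, 0.6]
opening: 0.0597
grasp_force: 0.0
```

Emit:
jog_arm([
  [0,0,0,0,0,0],
  [0,0,0,0,0,0],
  [0,0,0,0,0,0],
  [0,0,0,0,0,0],
  [0,0,0,0,0,0],
  [0,0,0,0,0,0],
  [0,0,0,0,0,0],
  [0,0,0,0,0,0],
  [0,0,0,0,0,0],
  [0,0,0,0,0,0],
], gripper=1)

```text
time_s: 58.7
position: [0.6814, 0.1486, 0.17]
ee_rot: [0.0, 1.0, -0.0, 0.002]
wrist_force: [-1.2, -2.4, 5.7]
opening: 0.0241
grasp_force: 58.9
```

Run:
```python
from h import *
st()
```

```text
58.7 [0.6814 0.1486 0.17  ] [ 3.0e-04  1.0e+00 -3.0e-04  1.6e-03] [-0.226  0.758 -0.04   1.358  0.034  1.023  1.298] op 0.024127547699897275 F [-1.2 -2.4  5.7] 58.86521637439728
```

Emit:
jog_arm([
  [0,-0.05,0,0,0,0],
  [0,-0.12,0,0,0,0],
  [0,-0.2,0,0,0,0],
  [0,-0.28,0,0,0,0],
  [0,-0.36,0,0,0,0],
  [0,-0.44,0,0,0,0],
  [0,-0.52,0,0,0,0],
  [0,-0.58,0,0,0,0],
  [0,-0.6,0,0,0,0],
  [0,-0.6,0,0,0,0],
])

```text
time_s: 59.53
position: [0.6823, 0.0772, 0.17]
ee_rot: [0.0, 1.0, 0.001, 0.003]
wrist_force: [1.2, 0.5, 5.8]
opening: 0.0243
grasp_force: 59.3
```

Emit:
jog_arm([
  [0,-0.05,0,0,0,0],
  [0,-0.12,0,0,0,0],
  [0,-0.2,0,0,0,0],
  [0,-0.28,0,0,0,0],
  [0,-0.36,0,0,0,0],
  [0,-0.44,0,0,0,0],
  [0,-0.5,0,0,0,0],
  [0,-0.55,0,0,0,0],
  [0,-0.58,0,0,0,0],
  [0,-0.58,0,0,0,0],
])

```text
time_s: 60.37
position: [0.6833, 0.0071, 0.17]
ee_rot: [0.0, 1.0, 0.0, 0.004]
wrist_force: [3.0, 0.6, 4.8]
opening: 0.024
grasp_force: 59.2
```

Run:
```python
from h import *
st()
```

```text
60.3667 [0.6833 0.0071 0.17  ] [5.0e-04 1.0e+00 3.0e-04 4.1e-03] [-0.015  0.734 -0.05   1.412  0.04   0.989  1.496] op 0.023987963805893794 F [3.  0.6 4.8] 59.238372445106506
```

Emit:
jog_arm([
  [-0.01,-0.02,0,0,0,0],
  [-0.01,-0.04,0,0,0,0],
  [-0.01,-0.06,0,0,0,0],
  [-0.01,-0.08,0,0,0,0],
  [-0.01,-0.1,0,0,0,0],
  [-0.01,-0.11,0,0,0,0],
  [-0.01,-0.12,0,0,0,0],
  [-0.01,-0.12,0,0,0,0],
  [-0.01,-0.12,0,0,0,0],
  [-0.01,-0.12,0,0,0,0],
])

```text
time_s: 61.2
position: [0.6835, 0.0003, 0.17]
ee_rot: [-0.002, 1.0, 0.005, 0.003]
wrist_force: [1.8, 8.9, 6.5]
opening: 0.024
grasp_force: 59.6
```

Emit:
jog_arm([
  [0,-0.02,0,0,0,0],
  [0,-0.04,0,0,0,0],
  [0,-0.06,0,0,0,0],
  [0,-0.08,0,0,0,0],
  [0,-0.08,0,0,0,0],
  [0,-0.08,0,0,0,0],
  [0,-0.08,0,0,0,0],
  [0,-0.08,0,0,0,0],
  [0,-0.08,0,0,0,0],
  [0,-0.08,0,0,0,0],
])

```text
time_s: 62.03
position: [0.6835, 0.0001, 0.17]
ee_rot: [-0.005, 1.0, 0.011, 0.003]
wrist_force: [1.8, 19.9, 6.2]
opening: 0.0238
grasp_force: 60.5
```

Emit:
jog_arm([
  [0,0.04,0,0,0,0],
  [0,0.08,0,0,0,0],
  [0,0.12,0,0,0,0],
  [0,0.12,0,0,0,0],
  [0,0.12,0,0,0,0],
  [0,0.12,0,0,0,0],
  [0,0.12,0,0,0,0],
  [0,0.12,0,0,0,0],
  [0,0.12,0,0,0,0],
  [0,0.12,0,0,0,0],
])

```text
time_s: 62.87
position: [0.6834, 0.0004, 0.17]
ee_rot: [-0.001, 1.0, 0.002, 0.003]
wrist_force: [1.6, 4.5, 6.8]
opening: 0.0238
grasp_force: 59.5
```

Emit:
jog_arm([
  [0,0,0,0,0,0],
  [0,0,0,0,0,0],
  [0,0,0,0,0,0],
  [0,0,0,0,0,0],
  [0,0,0,0,0,0],
  [0,0,-0.2,0,0,0],
  [0,0,-0.4,0,0,0],
  [0,0,-0.6,0,0,0],
  [0,0,-0.7,0,0,0],
  [0,0,-0.7,0,0,0],
], gripper=0.4)

```text
time_s: 63.7
position: [0.6833, -0.0021, 0.2557]
ee_rot: [0.0, 1.0, -0.0, 0.004]
wrist_force: [0.3, 0.3, -0.2]
opening: 0.0517
grasp_force: 0.0
```

Run:
```python
from h import *
for c in('wrist','scene'): 
  bot.get_image(c); print(c,find('hood_knob',c,2))
pan('skillet',('top','scene','wrist')); pan('saucepan')
plan((0.50,-0.15,0.24,9),(0.45,-0.201,0.16,9),(0.45,-0.201,0.0805,9))
```

```text
wrist [(0.92, [0.6812, 0.0008, 0.1552])]
scene [(0.74, [0.6795, 0.0007, 0.1642])]
skillet top [(0.95, [0.5558, -0.1789, 0.0521])] [(0.73, [0.4337, -0.2039, 0.0838])] yaw 11.6 64.05
skillet scene [(0.62, [0.5622, -0.1836, 0.0497])] [(0.92, [0.4349, -0.204, 0.0867])] yaw 9.1 64.2
skillet wrist [(0.97, [0.5551, -0.1793, 0.0488])] [] yaw None 64.35
saucepan top [] [(0.74, [0.5578, -0.1645, 0.061])] yaw None 64.5
saucepan scene [(0.81, [0.5575, 0.1824, 0.0538])] [(0.86, [0.4426, 0.191, 0.1058])] yaw -4.3 64.65
at 64.65 [ 0.6816 -0.0018  0.252 ] 0.0 op 0.0513 gf 0.0
  -> [0.757, -0.618, 0.05] rz 0.05
  -> [0.651, -0.728, 0.05] rz 0.0
  -> [0.345, -0.485, 0.667] rz 0.0
  -> [0.0, 0.0, 0.663] rz 0.0
```

Run:
```python
from h import *
plan((0.50,-0.15,0.24,-10),(0.446,-0.2015,0.16,-10),(0.446,-0.2015,0.083,-10))
```

```text
at 64.65 [ 0.6816 -0.0018  0.252 ] 0.0 op 0.0513 gf 0.0
  -> [0.757, -0.618, 0.05] rz -0.0556
  -> [0.852, -0.477, 0.05] rz 0.0
  -> [0.518, -0.345, 0.667] rz 0.0
  -> [-0.0, 0.0, 0.642] rz 0.0
```

Emit:
jog_arm([
  [0.2,-0.15,0.05,0,0,-0.02],
  [0.4,-0.3,0.05,0,0,-0.04],
  [0.6,-0.45,0.05,0,0,-0.056],
  [0.757,-0.618,0.05,0,0,-0.056],
  [0.757,-0.618,0.05,0,0,-0.056],
  [0.757,-0.618,0.05,0,0,-0.056],
  [0.757,-0.618,0.05,0,0,-0.056],
  [0.757,-0.618,0.05,0,0,-0.056],
  [0.757,-0.618,0.05,0,0,-0.056],
  [0.757,-0.618,0.05,0,0,-0.056],
])

```text
time_s: 65.48
position: [0.5913, -0.0747, 0.2457]
ee_rot: [-0.089, 0.996, 0.0, 0.0]
wrist_force: [-0.4, -0.2, 0.2]
opening: 0.0511
grasp_force: 0.0
```

Emit:
jog_arm([
  [0.2,-0.12,0.05,0,0,0],
  [0.4,-0.24,0.05,0,0,0],
  [0.6,-0.36,0.05,0,0,0],
  [0.85,-0.48,0.05,0,0,0],
  [0.85,-0.48,0.05,0,0,0],
  [0.85,-0.48,0.05,0,0,0],
  [0.85,-0.48,0.05,0,0,0],
  [0.85,-0.48,0.05,0,0,0],
  [0.85,-0.48,0.05,0,0,0],
  [0.85,-0.48,0.05,0,0,0],
])

```text
time_s: 66.32
position: [0.5012, -0.1495, 0.2398]
ee_rot: [-0.089, 0.996, 0.0, 0.0]
wrist_force: [-0.7, -0.1, -0.2]
opening: 0.0514
grasp_force: 0.0
```

Emit:
jog_arm([
  [0.17,-0.12,0.1,0,0,0],
  [0.34,-0.23,0.2,0,0,0],
  [0.52,-0.345,0.35,0,0,0],
  [0.52,-0.345,0.5,0,0,0],
  [0.52,-0.345,0.6,0,0,0],
  [0.52,-0.345,0.6,0,0,0],
  [0.52,-0.345,0.6,0,0,0],
  [0.52,-0.345,0.6,0,0,0],
  [0.52,-0.345,0.6,0,0,0],
  [0.52,-0.345,0.6,0,0,0],
])

```text
time_s: 67.15
position: [0.447, -0.2021, 0.1688]
ee_rot: [-0.088, 0.996, -0.0, 0.001]
wrist_force: [0.2, -0.2, -0.5]
opening: 0.0511
grasp_force: 0.0
```

Run:
```python
from h import *
snap('wrist','w6.png'); pan('skillet',('wrist','scene'))
plan((0.446,-0.2015,0.083,-10))
```

```text
skillet wrist [(0.79, [0.5495, -0.1809, 0.0486])] [(0.86, [0.4353, -0.203, 0.082])] yaw 11.0 67.35
skillet scene [(0.82, [0.5593, -0.1832, 0.0473])] [(0.74, [0.4321, -0.2031, 0.0861])] yaw 8.9 67.5
at 67.5 [ 0.4462 -0.2022  0.168 ] -10.1 op 0.0512 gf 0.0
  -> [0.001, 0.006, 0.709] rz 0.0004
```

View pics/w6.png

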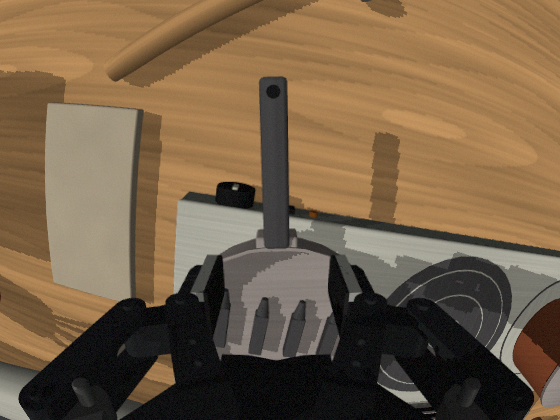

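Emit:
jog_arm([
  [0,0,0.1,0,0,0],
  [0,0,0.2,0,0,0],
  [0,0,0.3,0,0,0],
  [0,0,0.4,0,0,0],
  [0,0,0.5,0,0,0],
  [0,0,0.6,0,0,0],
  [0,0,0.7,0,0,0],
  [0,0,0.7,0,0,0],
  [0,0,0.7,0,0,0],
  [0,0,0.7,0,0,0],
], gripper=0.55)

```text
time_s: 68.33
position: [0.4466, -0.2024, 0.0844]
ee_rot: [-0.088, 0.996, -0.0, 0.0]
wrist_force: [0.2, -0.3, -0.1]
opening: 0.0384
grasp_force: 0.0
```

Emit:
jog_arm([
  [0,0,0,0,0,0],
  [0,0,0,0,0,0],
  [0,0,0,0,0,0],
  [0,0,0,0,0,0],
  [0,0,0,0,0,0],
  [0,0,0,0,0,0],
  [0,0,0,0,0,0],
  [0,0,0,0,0,0],
  [0,0,0,0,0,0],
  [0,0,0,0,0,0],
], gripper=1)

```text
time_s: 69.17
position: [0.4467, -0.2023, 0.0849]
ee_rot: [-0.089, 0.996, -0.0, 0.001]
wrist_force: [-0.5, -0.3, 6.3]
opening: 0.0165
grasp_force: 59.0
```

Run:
```python
from h import *
st(); pan('skillet',('top','scene','wrist')); pan('saucepan')
for c in('top','scene'): print(find('heat_ring',c))
plan((0.445,-0.0215,0.083,-10))
```

```text
69.1667 [ 0.4467 -0.2023  0.0849] [-8.860e-02  9.961e-01 -5.000e-04  6.000e-04] [ 0.427  0.612 -0.068  2.044  0.085  0.487  2.044] op 0.016529640332694183 F [-0.5 -0.3  6.3] 58.964728116989136
skillet top [(0.86, [0.556, -0.1789, 0.0504])] [(0.82, [0.4337, -0.2019, 0.0857])] yaw 10.7 69.3167
skillet scene [(0.59, [0.5609, -0.1861, 0.0489])] [(0.89, [0.4356, -0.2037, 0.0853])] yaw 8.0 69.4667
skillet wrist [(0.62, [0.4934, -0.3905, 0.0016])] [(0.61, [0.4334, -0.2033, 0.0822])] yaw -72.2 69.6167
saucepan top [(0.82, [0.5556, 0.181, 0.0506])] [(0.72, [0.4425, 0.1979, 0.1058])] yaw -8.5 69.7667
saucepan scene [(0.93, [0.5576, 0.1823, 0.0524])] [(0.68, [0.5528, -0.2334, 0.0618])] yaw 89.3 69.9167
[(0.95, [0.5552, 0.0024, 0.0476])]
[(0.57, [0.5579, -0.0008, 0.0477])]
at 70.02 [ 0.4467 -0.2023  0.0849] -10.2 op 0.0165 gf 59.0
  -> [-0.126, 0.743, 0.008] rz 0.001
  -> [-0.124, 0.743, 0.008] rz 0.0
```

Emit:
jog_arm([
  [-0.005,0.03,0,0,0,0],
  [-0.014,0.08,0,0,0,0],
  [-0.028,0.16,0,0,0,0],
  [-0.044,0.25,0,0,0,0],
  [-0.06,0.34,0,0,0,0],
  [-0.075,0.43,0,0,0,0],
  [-0.09,0.51,0,0,0,0],
  [-0.1,0.58,0,0,0,0],
  [-0.11,0.63,0,0,0,0],
  [-0.116,0.66,0,0,0,0],
])

```text
time_s: 70.85
position: [0.4472, -0.1253, 0.0849]
ee_rot: [-0.084, 0.996, -0.002, 0.002]
wrist_force: [-0.3, -7.7, 3.8]
opening: 0.0163
grasp_force: 59.0
```

Run:
```python
from h import *
st(); pan('skillet',('top','scene'))
```

```text
70.85 [ 0.4472 -0.1253  0.0849] [-0.0835  0.9965 -0.0024  0.0017] [ 0.251  0.587 -0.04   2.116  0.061  0.435  1.901] op 0.016334589701364935 F [-0.3 -7.7  3.8] 58.96158277988434
skillet top [(0.72, [0.5564, -0.1062, 0.0511])] [(0.93, [0.4332, -0.1264, 0.0844])] yaw 9.3 71.0
skillet scene [(0.89, [0.561, -0.1114, 0.0486])] [(0.6, [0.4344, -0.123, 0.0866])] yaw 5.2 71.15
```

Emit:
jog_arm([
  [-0.005,0.03,0,0,0,0],
  [-0.014,0.08,0,0,0,0],
  [-0.028,0.17,0,0,0,0],
  [-0.044,0.27,0,0,0,0],
  [-0.06,0.37,0,0,0,0],
  [-0.08,0.47,0,0,0,0],
  [-0.1,0.57,0,0,0,0],
  [-0.11,0.67,0,0,0,0],
  [-0.13,0.76,0,0,0,0],
  [-0.135,0.8,0,0,0,0],
])

```text
time_s: 71.98
position: [0.4465, -0.0269, 0.0849]
ee_rot: [-0.084, 0.996, -0.002, 0.002]
wrist_force: [0.1, -10.0, 6.9]
opening: 0.0166
grasp_force: 59.4
```

```bash
cat >> h.py <<'E'
def circ(q,cam,z,n=1):
    bot.get_image(cam); d=bot.regions_of(q,cam)
    if not d: print(q,cam,None); return
    m=np.array(d[0]['pixels']).astype(np.uint8); c=max(cv2.findContours(m,0,1)[0],key=cv2.contourArea)[:,0]
    P=np.array([ray(cam,*a,z)[:2] for a in c])
    # drop the handle: robust circle fit
    for _ in range(8):
        A=np.c_[2*P,np.ones(len(P))]; s=np.linalg.lstsq(A,(P**2).sum(1),rcond=None)[0]; r=np.sqrt(s[2]+s[0]**2+s[1]**2)
        e=abs(np.hypot(*(P-s[:2]).T)-r); P=P[e<=max(np.percentile(e,92),.002)]
    print(q,cam,d[0]['score'],np.round(s[:2],4),'r',round(r,4),len(P))
E
python3 - <<'E'
from h import *
st(); pan('skillet',('top','scene')); circ('skillet','top',0.086); circ('skillet','scene',0.086)
E
```

```text
71.9833 [ 0.4465 -0.0269  0.0849] [-0.0844  0.9964 -0.0018  0.0016] [ 0.018  0.572 -0.012  2.161  0.025  0.406  1.725] op 0.016594573023892473 F [  0.1 -10.    6.9] 59.353289008140564
skillet top [(0.74, [0.5544, -0.0126, 0.0494])] [(0.74, [0.5591, 0.0052, 0.0618])] yaw -104.8 72.1333
skillet scene [(0.89, [0.5587, -0.0124, 0.0485])] [(0.87, [0.4338, -0.0257, 0.0857])] yaw 6.1 72.2833
skillet top 0.72 [ 0.556  -0.0102] r 0.0903 127
skillet scene 0.73 [ 0.5626 -0.0204] r 0.1005 104
```

Emit:
jog_arm([
  [-0.005,0.02,0,0,0,0],
  [-0.01,0.04,0,0,0,0],
  [-0.01,0.06,0,0,0,0],
  [-0.015,0.08,0,0,0,0],
  [-0.015,0.09,0,0,0,0],
  [-0.015,0.09,0,0,0,0],
  [-0.015,0.09,0,0,0,0],
  [-0.015,0.09,0,0,0,0],
  [-0.015,0.09,0,0,0,0],
  [-0.015,0.09,0,0,0,0],
])

```text
time_s: 73.32
position: [0.4463, -0.0176, 0.0849]
ee_rot: [-0.083, 0.997, -0.002, 0.001]
wrist_force: [1.0, -8.9, 7.0]
opening: 0.0165
grasp_force: 59.4
```

Run:
```python
from h import *
st(); pan('skillet',('top','scene','top')); circ('skillet','top',0.086)
snap('top','t2.png')
im=cv2.imread('pics/t2.png')[140:290,165:395]; cv2.imwrite('pics/t2c.png',cv2.resize(im,None,fx=3,fy=3,interpolation=cv2.INTER_CUBIC))
c=bot.camera_model('top');V=np.array(c['view'])
for y in(-.28,.28,0):
  for x in(0.454,0.684):
    p=V@[x,y,.05,1]; print(x,y,np.round([(c['cx']+c['fx']*p[0]/p[2]-165)*3,(c['cy']+c['fy']*p[1]/p[2]-140)*3],0))
```

```text
73.3167 [ 0.4463 -0.0176  0.0849] [-0.083   0.9965 -0.0021  0.0014] [-0.007  0.571 -0.008  2.162  0.02   0.405  1.705] op 0.016476893282082298 F [ 1.  -8.9  7. ] 59.404773116111755
skillet top [(0.59, [0.555, 0.0023, 0.0507])] [(0.29, [0.5569, -0.1834, 0.0525])] yaw 90.6 73.4667
skillet scene [(0.63, [0.5588, -0.002, 0.0483])] [(0.6, [0.4365, -0.0189, 0.0846])] yaw 7.9 73.6167
skillet top [(0.59, [0.557, 0.0024, 0.0501])] [] yaw None 73.7667
skillet top 0.22 [ 0.5649 -0.0319] r 0.0197 13
0.454 -0.28 [658. 307.]
0.684 -0.28 [653.  58.]
0.454 0.28 [ 25. 290.]
0.684 0.28 [42. 40.]
0.454 0 [343. 299.]
0.684 0 [349.  49.]
```

View pics/t2c.png

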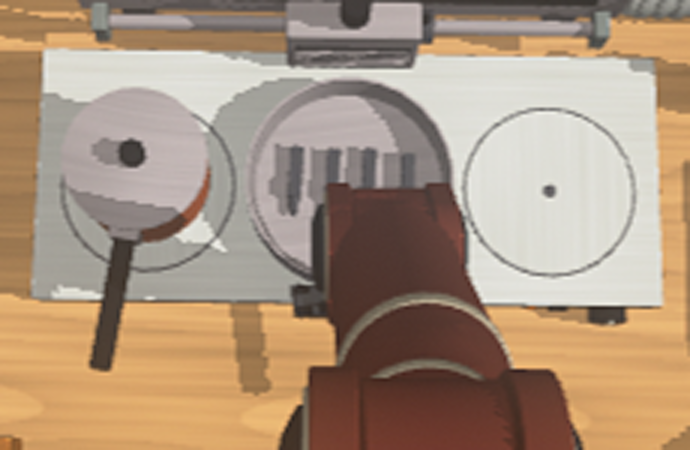

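Emit:
jog_arm([
  [0,-0.02,0,0,0,0],
  [0,-0.04,0,0,0,0],
  [0.01,-0.06,0,0,0,0],
  [0.01,-0.06,0,0,0,0],
  [0.01,-0.06,0,0,0,0],
  [0.01,-0.06,0,0,0,0],
  [0.01,-0.06,0,0,0,0],
  [0.01,-0.06,0,0,0,0],
  [0.01,-0.06,0,0,0,0],
  [0.01,-0.06,0,0,0,0],
])

```text
time_s: 74.75
position: [0.4466, -0.0199, 0.0849]
ee_rot: [-0.088, 0.996, 0.0, 0.002]
wrist_force: [0.2, 0.3, 7.7]
opening: 0.0166
grasp_force: 59.3
```

Emit:
jog_arm([
  [0,0,0,0,0,0],
  [0,0,0,0,0,0],
  [0,0,0,0,0,0],
  [0,0,0,0,0,0],
  [0,0,0,0,0,0],
  [0,0,-0.2,0,0,0],
  [0,0,-0.5,0,0,0],
  [0,0,-0.8,0,0,0],
  [0,0,-1,0,0,0],
  [0,0,-1,0,0,0],
], gripper=0.5)

```text
time_s: 75.58
position: [0.4481, -0.0209, 0.2084]
ee_rot: [-0.088, 0.996, -0.001, 0.005]
wrist_force: [0.4, -0.0, 1.0]
opening: 0.0427
grasp_force: 0.0
```

Emit:
jog_arm([
  [0,-0.25,-0.2,0,0,0],
  [0,-0.5,-0.4,0,0,0],
  [0,-0.75,-0.5,0,0,0],
  [0,-1,-0.5,0,0,0],
  [0,-1,-0.5,0,0,0],
  [0,-1,-0.5,0,0,0],
  [0,-1,-0.5,0,0,0],
  [0,-1,-0.5,0,0,0],
  [0,-1,-0.5,0,0,0],
  [0,-1,-0.5,0,0,0],
])

```text
time_s: 76.42
position: [0.466, -0.1377, 0.2636]
ee_rot: [-0.089, 0.996, 0.0, -0.0]
wrist_force: [-0.3, 0.2, -0.2]
opening: 0.0425
grasp_force: 0.0
```

Emit:
jog_arm([
  [0,-0.25,0,0,0,0],
  [0,-0.5,0,0,0,0],
  [0,-0.75,0,0,0,0],
  [0,-1,0,0,0,0],
  [0,-1,0,0,0,0],
  [0,-1,0,0,0,0],
  [0,-1,0,0,0,0],
  [0,-1,0,0,0,0],
  [0,-1,0,0,0,0],
  [0,-1,0,0,0,0],
])

```text
time_s: 77.25
position: [0.4874, -0.2558, 0.2641]
ee_rot: [-0.089, 0.996, 0.0, 0.0]
wrist_force: [0.1, 0.6, 0.1]
opening: 0.0426
grasp_force: 0.0
```

Run:
```python
from h import *
st(); pan('skillet',('top','scene','wrist')); circ('skillet','top',0.086); pan('saucepan'); 
for c in('top','scene'): print(find('hood_knob',c,3),find('punch1',c,5))
snap('top','t3.png')
im=cv2.imread('pics/t3.png')[140:290,110:450]; cv2.imwrite('pics/t3c.png',cv2.resize(im,None,fx=2.3,fy=2.3,interpolation=cv2.INTER_CUBIC))
```

```text
77.25 [ 0.4874 -0.2558  0.2641] [-8.89e-02  9.96e-01  2.00e-04  1.00e-04] [ 0.418  0.44   0.039  1.69  -0.02   1.011  2.212] op 0.04258193125102826 F [0.1 0.6 0.1] 0.0
skillet top [(0.64, [0.5557, 0.0025, 0.0509])] [(0.89, [0.4327, -0.0196, 0.085])] yaw 10.2 77.4
skillet scene [(0.68, [0.2791, -0.2701, 0.0022])] [(0.79, [0.4355, -0.0203, 0.088])] yaw -122.1 77.55
skillet wrist [(0.6, [0.5528, 0.0013, 0.0479])] [(0.64, [0.4328, -0.0196, 0.0805])] yaw 9.9 77.7
skillet top 0.78 [ 0.5458 -0.0036] r 0.0965 139
saucepan top [(0.97, [0.5546, 0.1831, 0.0494])] [(0.91, [0.4445, 0.1927, 0.1065])] yaw -5.0 77.95
saucepan scene [(0.89, [0.5588, 0.1806, 0.0527])] [(0.67, [0.443, 0.1909, 0.1051])] yaw -5.1 78.1
[(0.85, [0.6863, -0.0054, 0.1642]), (0.71, [0.6793, 0.3565, -0.0011]), (0.29, [0.556, -0.0002, 0.0494])] [(0.67, [0.5558, 0.0482, 0.0598]), (0.59, [0.5599, 0.0143, 0.062]), (0.58, [0.5577, -0.0514, 0.0616]), (0.55, [0.5608, -0.0172, 0.0628]), (0.35, [0.2848, 0.3361, 0.0029])]
[(0.71, [0.6772, 0.0034, 0.1659])] [(0.71, [0.5545, -0.0543, 0.063]), (0.59, [0.5526, -0.0173, 0.0568]), (0.52, [0.5557, 0.0185, 0.0623]), (0.51, [0.5522, 0.0495, 0.0614])]
```

View pics/t3c.png

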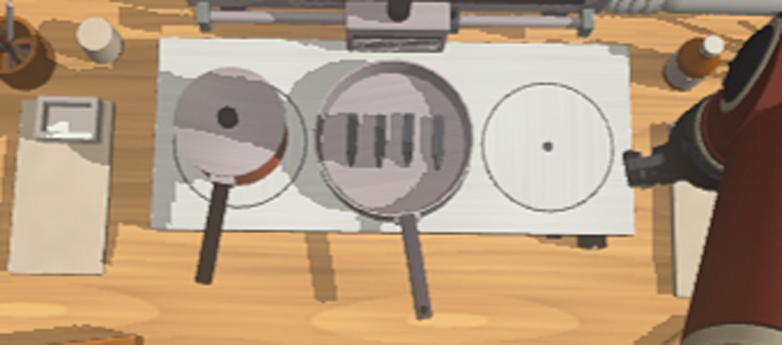

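```bash
python3 -c "
from station import bot
print(bot.finish_job())"
```

```text
the job is handed in; nothing more can be done
None
```

The job is handed in at about 78 s of the 210 s: the saucepan is on the free ring, all four punches present lie flat and apart in the skillet, the hood is against its stop collar, and the loaded skillet is centred on the heating plate to within a few mm by the camera estimates. The saucepan was knocked aside during the run and was slid on from there. The hand-in gave no verdict.

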